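Clamp the lid of a gas-tight culture jar with its wing screw

TASK

Close up the culture jar in its clamping stand: swing the clamp arm round over the lid until it is fully home in the slot of the keeper post, then turn the arm's wing screw clockwise until the lid is clamped hand-tight, about a quarter of a newton-metre while turning, and let go; do not overtighten it, or the seal is crushed. The pressure gauge on the lid stands right beside the wings and must not be knocked, the lid must not be pushed out of place, and the other things on the bench stay as they are.

Things in the scene. Friction and masses are not known exactly. Their poses are not given: they have to be found in the camera images.
- stand: Fixed clamping stand: steel base plate 205 x 150 x 12 mm with a clear culture jar (radius 62 mm, rim 142 mm above the bench) in the middle. Origin: on the bench on the jar's axis; z up. Along its +x, 84 mm off, stands the pivot column of the clamp arm (radius 9 mm); along its -x, 84 mm off, the keeper post.
- pivot (a point): Axis of the clamp arm's pivot, at mid height of the arm (183 mm above the bench), on top of the pivot column.
- keeper (a point): Middle of the keeper slot on the keeper post, on the arm's centre line when it is home, 183 mm above the bench. The keeper is a C of dark steel, 20 mm long (x), 30 mm wide (y), its roof 199 mm above the bench; it is open to the stand's -y side and its closed back is on the +y side, so the arm comes in from -y.
- clamp (a joint): Angle of the clamp arm about its vertical pivot, rad: 0 = fully home at its rigid stop in the keeper, the arm lying along the stand's -x from the pivot; grows anticlockwise seen from above (tip towards the stand's -y) up to 1.05 = right open. The pivot is stiff (about 0.25 N m) and stays where it is left.
- clamp_tip (a point): Point on the arm 205 mm from the pivot axis, at mid height. The arm is a steel bar 14 mm high, its underside 176 mm above the bench; 20 mm wide up to 172 mm from the pivot, then a tab 13 mm wide ending 222 mm from the pivot (rounded end 18 mm wide at 213 mm), so that 44 mm stick out past the keeper when home. Push it sideways or grip it across the tab.
- screw: Black wing screw upright through the arm, 84 mm from its pivot, so on the jar's axis when the arm is home. Origin: centre of the wings; x along them, y across, z up. The wings are one flat blade 58 long (x), 9 thick (y), 28 mm high (z -12 to +16; its middle third only to +12), rubber-covered, on a hub of radius 11 mm (z -12 to -21 mm). Origin about 217 mm above the bench.
- foot (a point): Underside of the screw's foot, 55 mm below the wings' centre. Clockwise from above tightens, 8 mm down a turn; it stays where left. Free (under 0.08 N m) for 0.4 to 2.6 rad, by jar, until the foot meets the lid; from there the turning torque climbs about 1 N m per radian. Stopped, the torque reads unsteadily, about half as much. Hand-tight: 0.2 to 0.3 N m while turning; 0.6 crushes the seal.
- lid: Loose aluminium lid on the jar's rubber seal: disc of radius 70 mm, 10 mm thick, with a raised steel centre pad (radius 20 mm, 4 mm high) which the screw's foot presses. Origin: centre of its underside, about 146 mm above the bench; the gauge stands on its +y side.
- gauge: Pressure gauge upright on the lid: brass stem, then a steel dial case of radius 20 mm from 35 to 57 mm above the origin. Origin: foot of the stem, on the lid's upper face, 58 mm from the lid's centre. The case comes within 38 mm of the screw's axis (the wings sweep a radius of 29 mm), and reaches up beside their lower half. Do not knock it.
- bottle: Amber glass bottle, radius 38 mm, 165 mm high, a bystander. Origin: centre of its underside.
- dishes: Stack of three white dishes, radius 47 mm, 48 mm high, a bystander. Origin: centre of its underside.
- sprayer: White spray bottle, radius 34 mm, 211 mm high, its head up to 61 mm off its axis, a bystander. Origin: centre of its underside.
Mind the look-alikes: they are no part of the job. What is shaped like the lid but purple is not meant.

How it is judged:
By the outcome, as a careful person would: the job done as asked, in the order asked, and still so for the second after the job is handed in, with the robot touching nothing.
It also fails if it takes over 72 s, if anything falls off the work surface, if the arm or the gripper's body presses on something with over 40 N, if the wrist force passes 120 N, or if a joint passes its speed limit or range.

ROBOT

A 6-joint arm with a two-finger parallel gripper is mounted at the origin on the work surface. World frame = base frame: x ahead of the robot, y to its left, z up, the work surface at z = 0. Lengths are in m, angles in degrees, forces in N, time in s.
With the tool pointing down it reaches from about 0.25 to 0.725 m from the base axis. Payload 9.7 kg.
Tool frame: the origin (TCP) lies where the fingers leave the gripper's body, on its centre line; the fingertips stand 73 mm ahead of it and the grasp point (between the pads) lies 54 mm ahead of it; y points along the fingers, x is the direction in which the jaws open and shut, and the axes are right-handed (so a half turn about y gives the same grasp; the last joint's range is limited). The gripper opens to 85 mm and grips with 20 to 120 N. Pads are 22 mm wide; open, the fingers measure 114 mm over their backs; the gripper's body (76 mm by 85 mm) begins 54 mm behind the grasp point. The pads swing forward as they close: fully open they stand 13 mm farther back than shut.
Start: joints at [72.193, 4.979, 10.078, 95.1, 0, 90], TCP at [0.168, 0.524, 0.304] pointing down, gripper open.
Joint ranges: [-179.16, 179.16], [-48.56, 103.87], [-65.8, 70.77], [-126.05, 130.52], [-82.76, 87.17], [-180, 180]. Speed limits (degrees/s): [127.2, 127.2, 147.25, 180, 180, 180].

INTERFACE

Orientations are given as [roll, pitch, yaw] about the fixed x, y, z axes, in that order (R = Rz(yaw) Ry(pitch) Rx(roll)).
In Python, from workcell import sensors, imaging, bot, models gives the robot as it stands.
- The arm moves only by the tool arm_command, never from a script. Its argument "rows" is one flat list of numbers, 7 for each row, row after row: the shift along the tool's x, y, z in cm, then the turn, a rotation vector about the tool's x, y, z in degrees, then the gripper's target within -1 to 1 (fully open at 1, half-way at 0, shut at -1). A call has 1 to 12 rows; each row is the pose to reach, as a shift and turn from the pose commanded when the call began, along the tool's axes at that moment; what a row does not reach only later rows make up. A row lasts 1/12 s, in which the tool goes at most 41.7 mm and 7.16 degrees, less where a joint would pass 70% of its speed; a pose out of reach is approached as far as the arm can. A call with a gripper value outside its range is refused whole. The fingers move at their own pace and stop on an object; "force" is the grip in N (left out, the last holds). Time passes only in rows, so rows that repeat a pose let the fingers close. It gives the time, the measured TCP pose, the force and the opening at its end, in the units of the state.
- sensors.get_obs(): the state, without advancing time (a new reading comes with each control period).
- imaging.camera(name): name is "scene" or "side" or "wrist"; returns a dict with "pixels" (480x640x3 uint8, blue, green, red), "z_map" (480x640 float32, m along the optical axis (not along the pixel's ray), 0 where there is no reading), "camera_matrix" (3x3 intrinsics, pixels), "world_from_camera" (4x4, takes a point from camera to world coordinates). Camera axes: x right, y up, looking along -z (the intrinsics and any distortion apply to the point x, -y, -z); pixel columns grow to the right and rows downward; lengths in m; the calibration is good to about 2 mm. The wrist camera is an equidistant fisheye: a pixel r from the principal point sees the ray r / f radians off the axis. A picture is of the moment at which its call begins.
- bot.job_done(): hands the job in, once; it reports no verdict.
Trained networks look in the newest picture that a camera, given by its name, has taken for a name from the list of things; names that differ only in an ending like _2 or _b are one class to them, and where a whole thing is asked for, a point or a joint stands for the part that bears it (a point fixed in the world has none). Each returns a list of dicts, best first, with "conf" (0 to 1); they miss things now and then, are a little off and sometimes report something else, mostly with a low value. They report only what shows in the picture. A call takes as long as a camera call. They do not tell look-alikes from the thing itself.
- models.search_frame(thing, camera): "extent" ([centre column, centre row, width, height] in pixels, round what is visible of it).
- models.spot_point(thing, camera): "location" ([column, row] in pixels: a listed point, or the origin of a listed thing).
The state is a dict: "time": time; "q": joint angles; "qd": joint speeds; "joint_efforts": joint torques, N m; "ee_pos": TCP position; "tcp_rot": TCP orientation; "wrist_force": force on the tool from outside, world axes, zero at the start; "torque": the same for the moment, N m; "opening": finger opening in m.
Only numpy, scipy, OpenCV 4.12 (cv2) and the standard library are available. Lean on these libraries where they do the work, as an engineer would, in place of code of your own. Each camera call takes 0.05 s, during which the arm holds its last target.

## Working session

There is one attempt and no reset: what is moved stays moved. The work goes in short steps, Python scripts to look and compute and a tool call to move; the robot and the scene stay as the last step left them, time stands still between calls to the robot, and variables do not carry over. Pictures are saved under pics/ and viewed, and the job is handed in when it is done.

Besides the shell and the picture viewer there is one more tool, called after ">>>" as name(argument=value, ...), one argument or row to a line, values as JSON. arm_command: Moves the arm, as the interface text tells. Its arguments: {"type":"object","properties":{"rows":{"type":"array","items":{"type":"number"}},"force":{"type":"number"}},"required":["rows"]}

```bash
ls; mkdir -p pics; cat > h.py <<'E'
import numpy as np, cv2
from workcell import sensors, imaging, bot, models
def cam(n,name=None):
    c=imaging.camera(n)
    if name: cv2.imwrite('pics/'+name,c['pixels'])
    return c
def ray(c,px):
    K=c['camera_matrix'];T=c['world_from_camera']
    x=(px[0]-K[0,2])/K[0,0];y=(px[1]-K[1,2])/K[1,1]
    d=T[:3,:3]@np.array([x,-y,-1]);return T[:3,3],d
def atz(c,px,z):
    o,d=ray(c,px);return o+d*(z-o[2])/d[2]
def depthpt(c,px):
    o,d=ray(c,px);u,v=int(round(px[0])),int(round(px[1]))
    z=c['z_map'][v,u];return o+d*z
def proj(c,P):
    T=np.linalg.inv(c['world_from_camera']);p=T[:3,:3]@np.array(P)+T[:3,3]
    K=c['camera_matrix'];return [K[0,2]+K[0,0]*p[0]/-p[2],K[1,2]+K[1,1]*(-p[1])/-p[2]]
E
python3 - <<'E'
from h import *
np.set_printoptions(precision=4,suppress=True)
print(sensors.get_obs())
for n in ['scene','side']:
    c=cam(n,n+'0.png');print(n,c['camera_matrix'],c['world_from_camera'])
    for t in ['stand','keeper','pivot','clamp_tip','screw','lid','gauge','bottle','dishes','sprayer','foot']:
        for r in models.spot_point(t,n)[:3]:
            p=r['location'];print(t,np.round(p,1),round(r['conf'],2),depthpt(c,p) if 0<=p[0]<639 and 0<=p[1]<479 else '')
E
```

```text
pics
{'time': 0.0, 'q': array([72.1925,  5.0105, 10.0346, 95.1012, -0.001 , 90.0004]), 'qd': array([-0.026 ,  0.0247, -0.0059, -0.0326, -0.0169, -0.009 ]), 'joint_efforts': array([ -0.0011, -52.0381,  46.4809,   0.0163,  -0.0002,  -0.    ]), 'ee_pos': array([0.1682, 0.5235, 0.3032]), 'tcp_rot': array([-90.001 ,   0.0772,  72.1921]), 'wrist_force': array([-0.5494,  0.5475,  0.3703]), 'torque': array([0.0333, 0.036 , 0.0395]), 'opening': 0.08556453459150583}
scene [[434.7646   0.     315.8961]
 [  0.     434.7646 245.7014]
 [  0.       0.       1.    ]] [[-0.1942 -0.8508  0.4883  1.1577]
 [ 0.9809 -0.1612  0.1092  0.1004]
 [-0.0141  0.5001  0.8658  1.1016]
 [ 0.      0.      0.      1.    ]]
stand [299.3 267.8] 0.77 [ 0.682  -0.0501  0.1332]
keeper [293.5 200.7] 0.92 [ 0.5291 -0.0954  0.1989]
keeper [293.8 239.1] 0.42 [ 0.6178 -0.077   0.1592]
pivot [298.5 260.4] 0.55 [ 0.6912 -0.0472  0.1905]
pivot [457.3 241.2] 0.19 [0.4737 0.3546 0.0451]
clamp_tip [247.1 203.3] 0.83 [ 0.5506 -0.2142  0.1863]
screw [275.4 230.3] 0.73 [ 0.6293 -0.1174  0.2072]
lid [297.8 345.4] 0.97 [ 0.8433 -0.0242  
[... 847 characters left out ...]
amp_tip [315.4 295.6] 0.72 [ 0.5492 -0.2217  0.1933]
screw [339.3 243.6] 0.92 [ 0.6314 -0.1234  0.2162]
lid [400.7 258.3] 0.86 [ 0.8046 -0.0845  0.081 ]
lid [314.7 255.4] 0.8 [ 0.5894 -0.0865  0.1592]
lid [292.9 237.7] 0.7 [0.5915 0.1212 0.0259]
gauge [225.1 316. ] 0.83 [ 0.3759 -0.0836  0.0266]
gauge [275.8 227.5] 0.78 [0.5585 0.1804 0.0211]
gauge [399.4 272.3] 0.78 [ 0.8082 -0.0836  0.0295]
bottle [288.9 187.1] 0.76 [0.6358 0.3267 0.0376]
dishes [222.4 200.2] 0.62 [0.4356 0.3206 0.0411]
sprayer [366.2 410. ] 0.6 [ 0.5847 -0.4115  0.0786]
sprayer [335.3 262.8] 0.57 [ 0.6137 -0.1511  0.1925]
sprayer [317.2 253.7] 0.5 [ 0.5952 -0.0865  0.1626]
foot [314.9 293.2] 0.42 [ 0.5507 -0.2136  0.1906]
```

View pics/scene0.png

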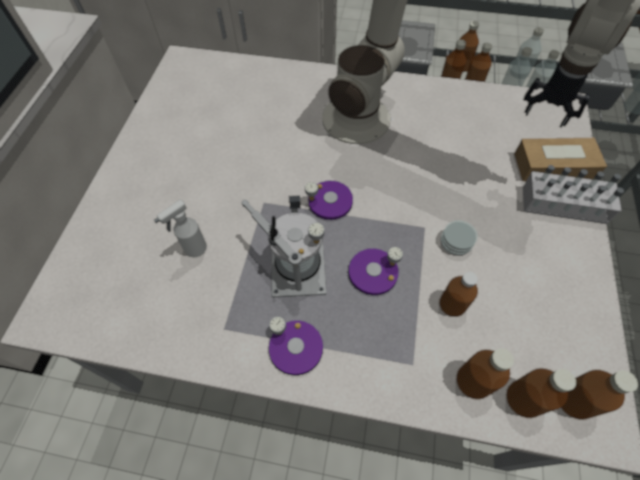

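View pics/side0.png

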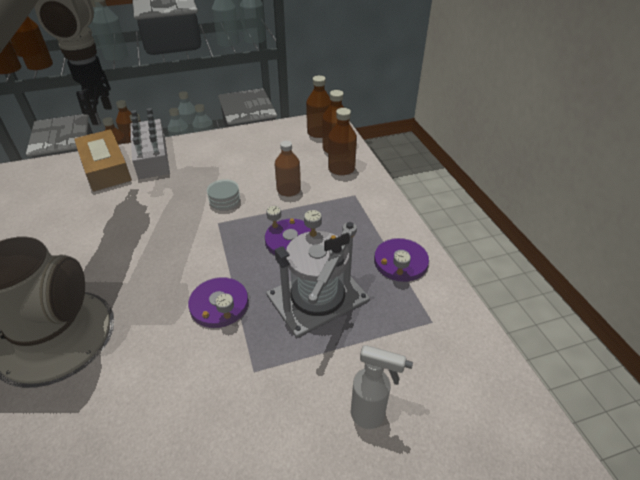

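```bash
python3 - <<'E'
import cv2
a=cv2.imread('pics/scene0.png')[160:400,180:420];cv2.imwrite('pics/sc1.png',cv2.resize(a,(600,600),interpolation=cv2.INTER_CUBIC))
a=cv2.imread('pics/side0.png')[170:350,220:440];cv2.imwrite('pics/sd1.png',cv2.resize(a,(733,600),interpolation=cv2.INTER_CUBIC))
E
```

```text
(no output)
```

View pics/sc1.png

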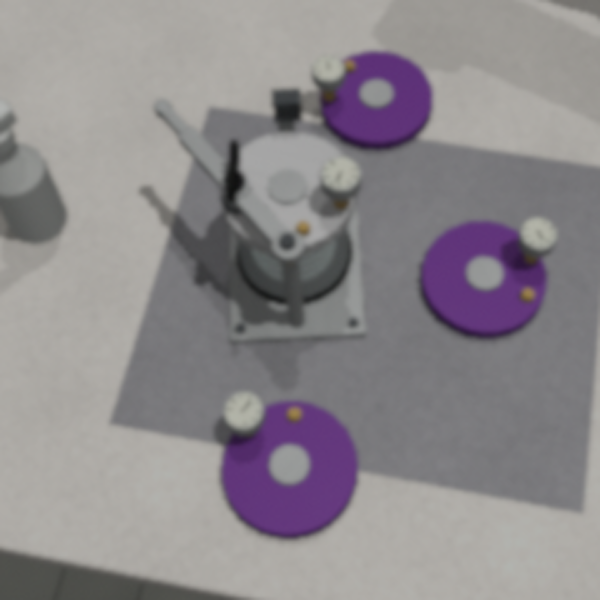

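View pics/sd1.png

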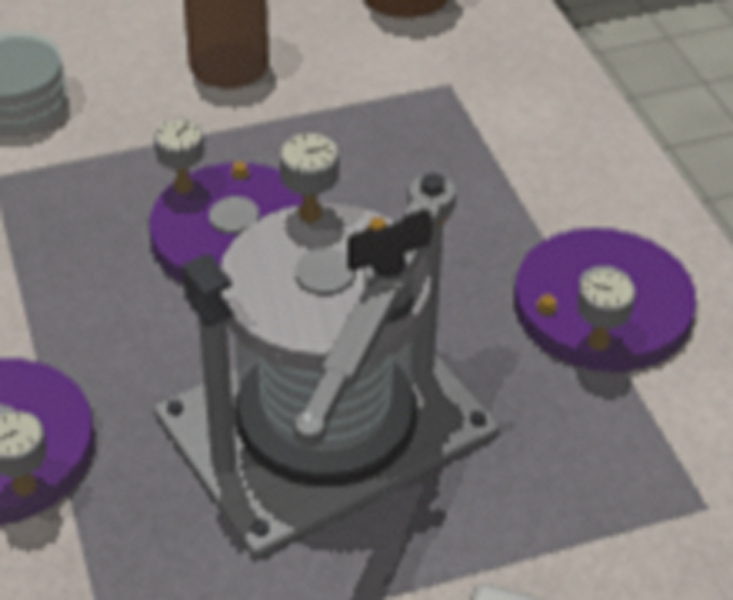

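The stand's lid is the silver one at scene (297,238). The look-alikes are the purple lids at (331,198), (374,271) and (296,347), and the networks' top "lid" hit is one of those. The crop confirms that only the silver lid sits on the jar, with the clamp arm open towards the sprayer and the black wings at (275,230).

```bash
cat >> h.py <<'E'
def tri(c1,p1,c2,p2):
    o1,d1=ray(c1,p1);o2,d2=ray(c2,p2);d1=d1/np.linalg.norm(d1);d2=d2/np.linalg.norm(d2)
    A=np.stack([d1,-d2],1);s=np.linalg.lstsq(A,o2-o1,rcond=None)[0]
    a=o1+d1*s[0];b=o2+d2*s[1];return (a+b)/2,np.linalg.norm(a-b)
E
python3 - <<'E'
from h import *
np.set_printoptions(precision=4,suppress=True)
a=cam('scene');b=cam('side')
for t in ['keeper','pivot','clamp_tip','screw']:
    p=models.spot_point(t,'scene')[0]['location'];q=models.spot_point(t,'side')[0]['location']
    print(t,p,q,tri(a,p,b,q))
w=cam('wrist','w0.png');print(w['camera_matrix'],w['world_from_camera'])
# silhouette of depth: points above bench near stand, slices
P=[]
for c in (a,b):
    v,u=np.mgrid[0:480,0:640];K=c['camera_matrix'];T=c['world_from_camera']
    z=c['z_map'];X=np.stack([(u-K[0,2])/K[0,0]*z,-(v-K[1,2])/K[1,1]*z,-z],-1)@T[:3,:3].T+T[:3,3]
    X=X[(z>0)];P.append(X)
    for lo,hi,n in [(.193,.205,'keeper/roof'),(.183,.195,'arm top'),(.226,.25,'wings'),(.205,.222,'gauge top'),(.15,.158,'lid')]:
        m=(X[:,2]>lo)&(X[:,2]<hi)&(abs(X[:,0]-.61)<.17)&(abs(X[:,1]+.08)<.17)
        Y=X[m];print(n,len(Y),Y.min(0) if len(Y) else '',Y.max(0) if len(Y) else '')
np.save('P.npy',np.concatenate(P))
E
```

```text
keeper [293.4, 200.1] [282.0, 258.7] (array([ 0.5155, -0.0989,  0.1834]), np.float64(0.002181246880910043))
pivot [295.4, 261.6] [348.2, 231.5] (array([ 0.6826, -0.0543,  0.1728]), np.float64(0.00910840109430267))
clamp_tip [247.1, 203.5] [314.5, 294.2] (array([ 0.5507, -0.2134,  0.1868]), np.float64(0.00175824003375292))
screw [272.7, 229.2] [338.9, 244.0] (array([ 0.6312, -0.1227,  0.2142]), np.float64(0.0007904746831770765))
[[371.6483   0.     318.6374]
 [  0.     371.6483 239.8885]
 [  0.       0.       1.    ]] [[ 0.3064 -0.9048 -0.2959  0.0916]
 [ 0.9519  0.2916  0.0942  0.5487]
 [ 0.0011 -0.3105  0.9506  0.3731]
 [ 0.      0.      0.      1.    ]]
keeper/roof 192 [ 0.5077 -0.1774  0.193 ] [ 0.692  -0.0027  0.2049]
arm top 617 [ 0.5123 -0.2312  0.183 ] [ 0.6992 -0.0028  0.195 ]
wings 70 [ 0.6026 -0.1315  0.226 ] [ 0.6579 -0.1146  0.2342]
gauge top 225 [ 0.5895 -0.1242  0.205 ] [ 0.6584 -0.003   0.2216]
lid 1212 [ 0.5222 -0.1469  0.1501] [ 0.6917 -0.0103  0.158 ]
keeper/roof 399 [ 0.5038 -0.2272  0.193 ] [ 0.6928 -0.0159  0.2049]
arm top 695 [ 0.5036 -0.2291  0.1831] [ 0.6947 -0.0269  0.195 ]
wings 132 [ 0.5978 -0.1302  0.2261] [ 0.6538 -0.1121  0.2364]
gauge top 362 [ 0.5855 -0.1331  0.205 ] [0.655  0.0015 0.2219]
lid 823 [ 0.5083 -0.1454  0.1501] [ 0.6859 -0.0053  0.158 ]
```

View pics/w0.png

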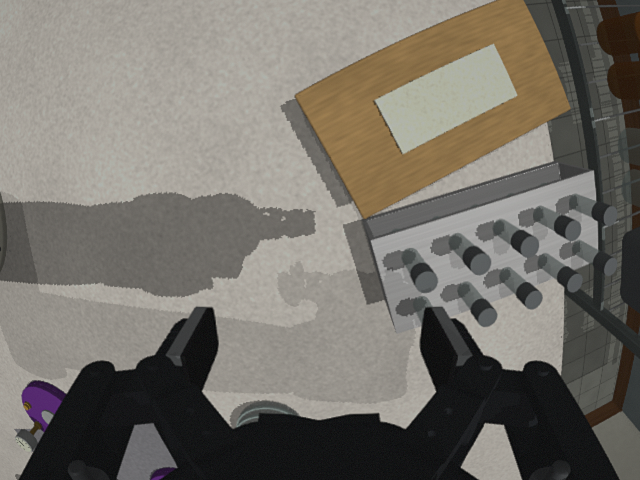

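```bash
python3 - <<'E'
from h import *
np.set_printoptions(precision=4,suppress=True)
P=np.load('P.npy')
im=np.zeros((600,600,3),np.uint8)
o=np.array([.46,-.25]);s=2000
def paint(lo,hi,col):
    m=(P[:,2]>lo)&(P[:,2]<hi)
    for x,y,_ in P[m]:
        c=int((x-o[0])*s),int(600-(y-o[1])*s)
        if 0<=c[0]<600 and 0<=c[1]<600: cv2.circle(im,c,2,col,-1)
paint(.150,.159,(90,90,90));paint(.159,.164,(0,200,200));paint(.183,.193,(200,120,0));paint(.194,.203,(0,200,0));paint(.205,.220,(255,0,255));paint(.222,.25,(0,0,255))
for i in range(0,600,100):cv2.putText(im,f'{o[0]+i/s:.2f}',(i,595),0,.4,(255,255,255));cv2.putText(im,f'{o[1]+(600-i)/s:.2f}',(0,i),0,.4,(255,255,255))
cv2.imwrite('pics/top.png',im)
W=P[(P[:,2]>.224)&(P[:,2]<.25)&(abs(P[:,0]-.63)<.05)&(abs(P[:,1]+.12)<.04)]
print(W.mean(0),(W[:,:2].min(0)+W[:,:2].max(0))/2,np.degrees(np.arctan2(*np.linalg.svd(W[:,:2]-W[:,:2].mean(0))[2][0][::-1])))
E
```

```text
[ 0.6274 -0.1228  0.2299] [ 0.6279 -0.1218] 9.241814089613042
```

View pics/top.png

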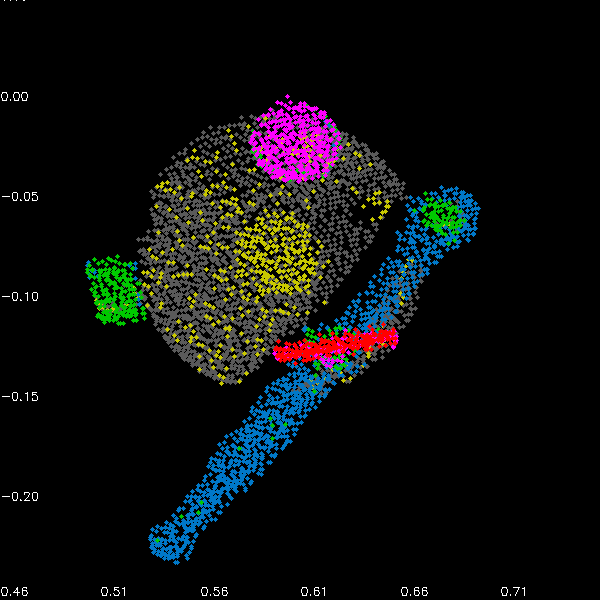

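>>> arm_command(
  rows=[-30, -2.6, -31.5, 0, 11, 0, -1, -30, -2.6, -31.5, 0, 11, 0, -1, -30, -2.6, -31.5, 0, 11, 0, -1, -30, -2.6, -31.5, 0, 11, 0, -1, -30, -2.6, -31.5, 0, 11, 0, -1, -30, -2.6, -31.5, 0, 11, 0, -1, -30, -2.6, -31.5, 0, 11, 0, -1, -30, -2.6, -31.5, 0, 11, 0, -1, -30, -2.6, -31.5, 0, 11, 0, -1, -30, -2.6, -31.5, 0, 11, 0, -1, -30, -2.6, -31.5, 0, 11, 0, -1, -30, -2.6, -31.5, 0, 11, 0, -1],
  force=60,
)

```text
time: 2.75
ee_pos: [0.3777, 0.1388, 0.3302]
tcp_rot: [-90.1, -0.0, 60.9]
wrist_force: [-0.2, 1.0, -0.5]
opening: -0.0001
```

```bash
cat > st.py <<'E'
from h import *
np.set_printoptions(precision=4,suppress=True)
def tool(target,yaw=None):
    s=sensors.get_obs();y=np.radians(s['tcp_rot'][2]);d=np.array(target)-s['ee_pos']
    x=np.array([np.cos(y),np.sin(y),0]);z=np.array([-np.sin(y),np.cos(y),0])
    return np.round(100*np.array([d@x,-d[2],d@z]),2), None if yaw is None else round(-((yaw-s['tcp_rot'][2]+180)%360-180),2)
def st():
    s=sensors.get_obs()
    for k in ['time','q','ee_pos','tcp_rot','wrist_force','torque','opening']:print(k,s[k])
E
python3 - <<'E'
from st import *
st();print(tool([.581,-.242,.33],50.3))
P=np.load('P.npy')
m=(P[:,2]>.05)&(P[:,2]<.3)&(abs(P[:,0]-.6)<.12)&(P[:,1]>-.5)&(P[:,1]<-.28);Q=P[m];print(Q.min(0),Q.max(0),np.median(Q,0))
E
```

```text
time 2.75
q [ 20.2016 -14.3298  -4.9797  99.301   -0.0436  49.2629]
ee_pos [0.3777 0.1388 0.3302]
tcp_rot [-90.065   -0.0088  60.9387]
wrist_force [-0.1545  1.0072 -0.463 ]
torque [ 0.062  -0.0439 -0.0802]
opening -6.532865891248541e-05
(array([-23.41,   0.02, -36.27]), np.float64(10.64))
[ 0.5698 -0.424   0.05  ] [ 0.6587 -0.3515  0.2151] [ 0.6087 -0.395   0.138 ]
```

>>> arm_command(
  rows=[-23.4, 0, -36.3, 0, 10.6, 0, -1, -23.4, 0, -36.3, 0, 10.6, 0, -1, -23.4, 0, -36.3, 0, 10.6, 0, -1, -23.4, 0, -36.3, 0, 10.6, 0, -1, -23.4, 0, -36.3, 0, 10.6, 0, -1, -23.4, 0, -36.3, 0, 10.6, 0, -1, -23.4, 0, -36.3, 0, 10.6, 0, -1, -23.4, 0, -36.3, 0, 10.6, 0, -1, -23.4, 0, -36.3, 0, 10.6, 0, -1, -23.4, 0, -36.3, 0, 10.6, 0, -1, -23.4, 0, -36.3, 0, 10.6, 0, -1, -23.4, 0, -36.3, 0, 10.6, 0, -1],
)

```text
time: 3.75
ee_pos: [0.583, -0.2407, 0.3276]
tcp_rot: [-89.9, 0.1, 50.4]
wrist_force: [-0.0, 0.1, 0.3]
opening: -0.0001
```

```bash
python3 - <<'E'
from st import *
st();w=cam('wrist','w1.png')
for t in ['clamp_tip','screw','keeper','pivot','gauge']:
    print(t,[(r['location'],round(r['conf'],2)) for r in models.spot_point(t,'wrist')[:2]])
E
```

```text
time 3.75
q [-22.4308  17.5206  27.301   99.9121  -0.0134  17.1215]
ee_pos [ 0.583  -0.2407  0.3276]
tcp_rot [-89.878    0.0516  50.4478]
wrist_force [-0.0098  0.0661  0.2942]
torque [ 0.0138 -0.0296  0.0033]
opening -5.037693298213245e-05
clamp_tip [([319.3, 192.3], 0.9)]
screw [([531.9, 206.2], 0.76)]
keeper [([434.1, 27.4], 0.96), ([317.3, 190.4], 0.6)]
pivot [([603.6, 198.7], 0.63)]
gauge [([532.3, 266.0], 0.96), ([568.7, 83.8], 0.93)]
```

View pics/w1.png

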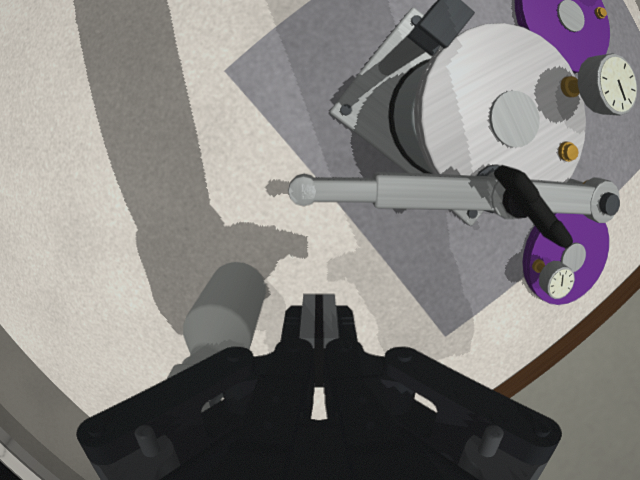

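The wrist view shows the arm lying parallel to tool x. Its tip is at about (300–320,190), the keeper at (440,25), the wings at (532,205) and the pivot at (604,201). The closed fingers are at (319,320), on the open side of the tab.

```bash
cat >> st.py <<'E'
def wray(c,px):
    K=c['camera_matrix'];T=c['world_from_camera'];v=np.array([(px[0]-K[0,2])/K[0,0],(px[1]-K[1,2])/K[1,1]])
    th=np.linalg.norm(v);u=v/th;d=np.array([np.sin(th)*u[0],-np.sin(th)*u[1],-np.cos(th)])
    return T[:3,3],T[:3,:3]@d
def watz(c,px,z):
    o,d=wray(c,px);return o+d*(z-o[2])/d[2]
E
python3 - <<'E'
from st import *
w=cam('wrist')
for n,px,z in [('tip end centre',(302,190),.19),('pivot top',(606,203),.198),('keeper roof c',(443,24),.199),('pad',(514,118),.160),('wing a',(505,172),.233),('wing b',(570,240),.233),('gauge',(618,84),.213),('arm mid step',(377,191),.19)]:
    print(n,watz(w,px,z))
print(tool([.584,-.243,.243],50.3))
E
```

```text
tip end centre [ 0.543  -0.2173  0.19  ]
pivot top [ 0.6764 -0.0555  0.198 ]
keeper roof c [ 0.5169 -0.0952  0.199 ]
pad [ 0.5972 -0.0735  0.16  ]
wing a [ 0.5923 -0.1272  0.233 ]
wing b [ 0.6509 -0.1112  0.233 ]
gauge [ 0.606  -0.0143  0.213 ]
arm mid step [ 0.5707 -0.1841  0.19  ]
(array([-0.3 ,  8.77, -0.57]), np.float64(0.37))
```

>>> arm_command(
  rows=[-0.2, 4, 0, 0, 0, 0, -1, -0.2, 8, 0, 0, 0, 0, -1, -0.2, 8.6, 0, 0, 0, 0, -1, -0.2, 8.6, 0, 0, 0, 0, -1, -0.2, 8.6, 0, 0, 0, 0, -1],
)

```text
time: 4.52
ee_pos: [0.5806, -0.2395, 0.2461]
tcp_rot: [-90.1, -0.0, 50.6]
wrist_force: [0.4, -0.0, 1.1]
opening: -0.0001
```

```bash
python3 - <<'E'
from st import *
st();cam('wrist','w2.png');c=cam('side')
a=c['pixels'][170:350,220:440];cv2.imwrite('pics/sd2.png',cv2.resize(a,(733,600),interpolation=cv2.INTER_CUBIC))
# plan arc
pv=np.array([.680,-.058]);y0=sensors.get_obs()['tcp_rot'][2];e=sensors.get_obs()['ee_pos']
t=np.radians(y0);x=np.array([np.cos(t),np.sin(t)]);z=np.array([-np.sin(t),np.cos(t)])
for off,ang in [(.0175,230.3),(.0175,222),(.0175,214),(.0175,206),(.0175,200),(.0175,196),(.0175,192.7)]:
    a=np.radians(ang);u=np.array([np.cos(a),np.sin(a)]);n=np.array([-u[1],u[0]])
    p=pv+.205*u+off*n-e[:2];print(ang,np.round(100*np.array([p@x,p@z]),2),y0-(ang-180))
E
```

```text
time 4.5167
q [-22.4171  14.9963  15.0951  90.0038   0.0007  16.9634]
ee_pos [ 0.5806 -0.2395  0.2461]
tcp_rot [-90.0906  -0.0284  50.6195]
wrist_force [ 0.4178 -0.0499  1.0826]
torque [-0.0412 -0.0128  0.0243]
opening -0.00011953009571810945
230.3 [-0.18  2.28] 0.30926159712883816
222 [-0.2   5.25] 8.60926159712885
214 [0.18 8.1 ] 16.60926159712885
206 [ 0.96 10.86] 24.60926159712885
200 [ 1.79 12.85] 30.60926159712885
196 [ 2.46 14.12] 34.60926159712885
192.7 [ 3.08 15.13] 37.90926159712886
```

View pics/sd2.png

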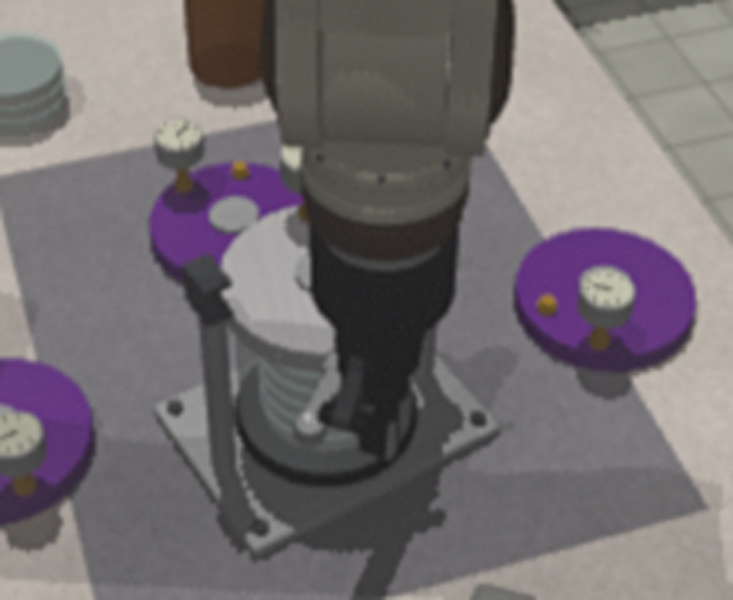

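View pics/w2.png

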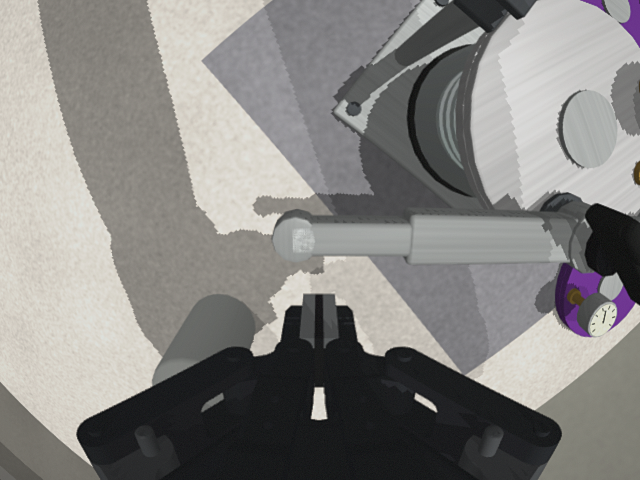

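>>> arm_command(
  rows=[-0.2, 0.3, 1.2, 0, 0, 0, -1, -0.2, 0.3, 2.3, 0, 0.5, 0, -1, -0.2, 0.3, 3.3, 0, 3, 0, -1, -0.2, 0.3, 4.3, 0, 6, 0, -1, -0.2, 0.3, 5.2, 0, 8.5, 0, -1, -0.1, 0.3, 6.2, 0, 11, 0, -1, 0, 0.3, 7.2, 0, 14, 0, -1, 0.2, 0.3, 8.1, 0, 16.5, 0, -1, 0.4, 0.3, 9, 0, 19, 0, -1, 0.7, 0.3, 9.9, 0, 22, 0, -1, 1, 0.3, 10.8, 0, 24.5, 0, -1, 1.2, 0.3, 11.5, 0, 26.5, 0, -1],
)

```text
time: 5.62
ee_pos: [0.4999, -0.1574, 0.2439]
tcp_rot: [-90.2, -0.2, 24.0]
wrist_force: [1.5, -1.5, -0.2]
opening: 0.0003
```

```bash
python3 - <<'E'
from st import *
st();cam('wrist','w3.png');cam('scene')
pv=np.array([.680,-.058]);y0=sensors.get_obs()['tcp_rot'][2];e=sensors.get_obs()['ee_pos']
t=np.radians(y0);x=np.array([np.cos(t),np.sin(t)]);z=np.array([-np.sin(t),np.cos(t)])
for off,ang in [(.0175,204),(.0175,200),(.0175,196),(.0175,192.7),(.0175,190)]:
    a=np.radians(ang);u=np.array([np.cos(a),np.sin(a)]);n=np.array([-u[1],u[0]])
    p=pv+.205*u+off*n-e[:2];print(ang,np.round(100*np.array([p@x,p@z]),2),y0-(ang-180))
E
```

```text
time 5.6167
q [-17.479    0.3784  -1.3453  88.0122  -0.0111  48.5607]
ee_pos [ 0.4999 -0.1574  0.2439]
tcp_rot [-90.1831  -0.1906  23.9606]
wrist_force [ 1.5376 -1.5494 -0.2399]
torque [-0.1805 -0.3142 -0.0007]
opening 0.0003083448276697513
204 [ 0.01 -0.02] 0.09681687709666065
200 [-0.06  1.41] 4.096816877096661
196 [-0.03  2.85] 8.09681687709666
192.7 [0.07 4.03] 11.396816877096672
190 [0.2  4.99] 14.09681687709666
```

View pics/w3.png

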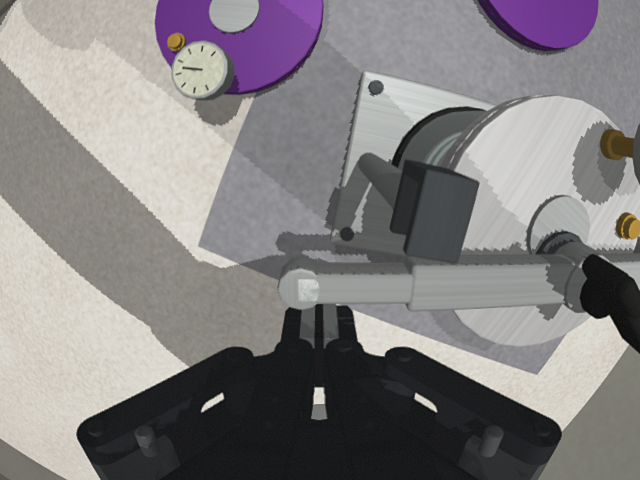

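The fingers (319,315) are in contact with the tab, and the keeper mouth at (435,210) is ahead with clearance. I'll push on.

>>> arm_command(
  rows=[0, 0, 0.6, 0, 1.5, 0, -1, 0, 0, 1.2, 0, 3.3, 0, -1, 0, 0, 1.8, 0, 5, 0, -1, 0, 0, 2.3, 0, 6.5, 0, -1, 0, 0, 2.8, 0, 8, 0, -1, 0, 0, 3.2, 0, 9, 0, -1, 0.1, 0, 3.5, 0, 10, 0, -1],
)

```text
time: 6.3
ee_pos: [0.4864, -0.126, 0.2424]
tcp_rot: [-90.2, -0.1, 14.1]
wrist_force: [1.2, -21.8, 3.1]
opening: -0.0001
```

```bash
python3 - <<'E'
from st import *
st();cam('wrist','w4.png')
E
```

```text
time 6.3
q [-14.4701  -2.5018  -4.3414  87.9889  -0.1269  61.4685]
ee_pos [ 0.4864 -0.126   0.2424]
tcp_rot [-90.1934  -0.09    14.0613]
wrist_force [  1.1686 -21.7502   3.1028]
torque [-4.3053 -0.154   0.1499]
opening -0.00010340445727647916
```

View pics/w4.png

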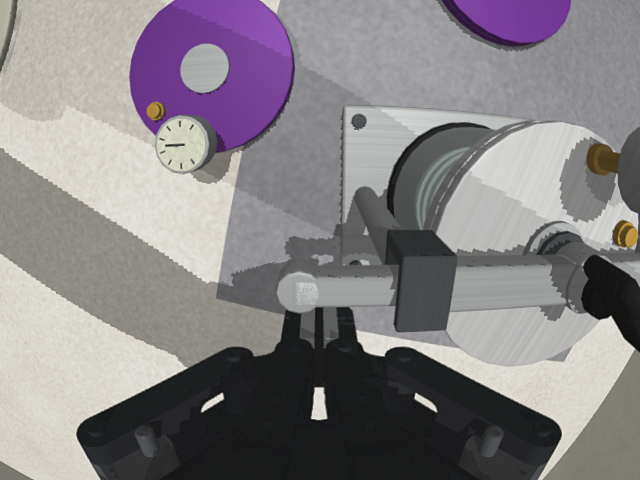

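>>> arm_command(
  rows=[0, 0, 0.1, 0, 0, 0, -1, 0, 0, 0.1, 0, 0, 0, -1, 0, 0, 0.1, 0, 0, 0, -1],
)

```text
time: 6.6
ee_pos: [0.4864, -0.1262, 0.2425]
tcp_rot: [-90.3, -0.1, 14.0]
wrist_force: [1.3, -13.0, 3.7]
opening: -0.0
```

```bash
python3 - <<'E'
from st import *
st();c=cam('scene');d=cam('side')
a=c['pixels'][170:290,220:350];cv2.imwrite('pics/a4.png',cv2.resize(a,(650,600),interpolation=cv2.INTER_CUBIC))
a=d['pixels'][200:330,240:400];cv2.imwrite('pics/b4.png',cv2.resize(a,(738,600),interpolation=cv2.INTER_CUBIC))
E
```

```text
time 6.6
q [-14.4369  -2.5434  -4.3767  87.9409  -0.2479  61.5132]
ee_pos [ 0.4864 -0.1262  0.2425]
tcp_rot [-90.3256  -0.0802  14.0497]
wrist_force [  1.2505 -13.0167   3.6964]
torque [-2.5089 -0.1631  0.0804]
opening -1.0148423988507133e-05
```

View pics/b4.png

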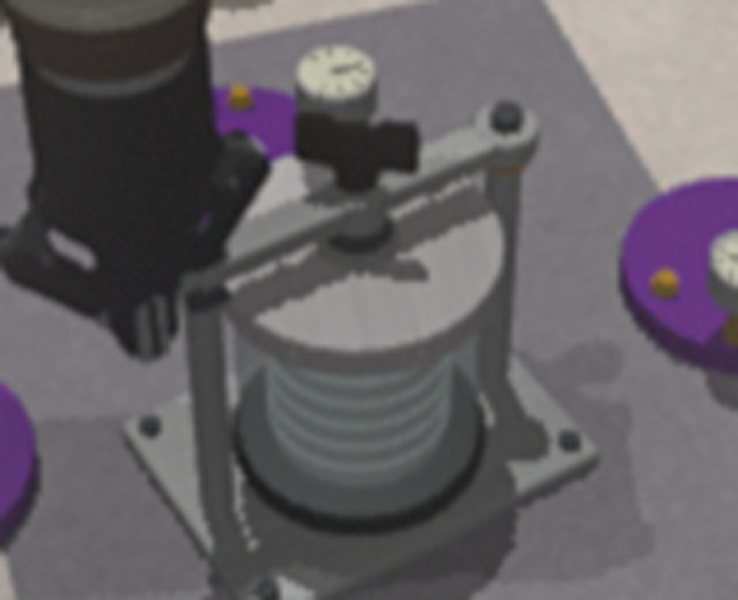

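View pics/a4.png

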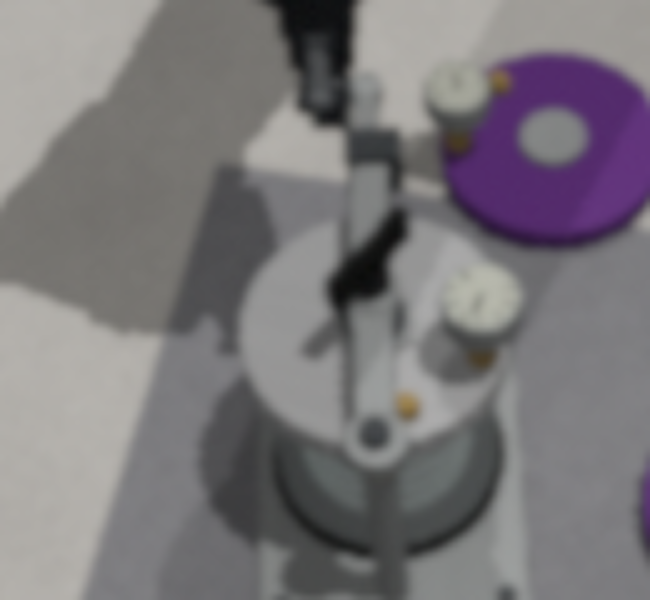

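>>> arm_command(
  rows=[0, 0, -1.5, 0, 0, 0, -1, 0, 0, -3, 0, 0, 0, -1, 0, -4, -3, 0, 0, 0, -1, 0, -8, -3, 0, 0, 0, -1, 0, -12, -3, 0, 0, 0, -1, 0, -13, -3, 0, 0, 0, -1, 0, -13, -3, 0, 0, 0, -1],
)

```text
time: 7.28
ee_pos: [0.4935, -0.1536, 0.3752]
tcp_rot: [-90.2, -0.3, 14.1]
wrist_force: [-0.7, -1.1, -0.5]
opening: -0.0002
```

```bash
cat > cloud.py <<'E'
from st import *
def cloud(c,fish=False):
    v,u=np.mgrid[0:480,0:640].astype(float);K=c['camera_matrix'];T=c['world_from_camera'];z=c['z_map']
    a=(u-K[0,2])/K[0,0];b=(v-K[1,2])/K[1,1]
    if fish:
        th=np.hypot(a,b)+1e-9;s=np.tan(th)/th;a=a*s;b=b*s
    X=np.stack([a*z,-b*z,-z],-1)@T[:3,:3].T+T[:3,3]
    return X,z>0
E
python3 - <<'E'
from cloud import *
st();w=cam('wrist','w5.png');a=cam('scene');b=cam('side')
PP=[]
for n,c,f in [('scene',a,0),('side',b,0),('wrist',w,1)]:
    X,m=cloud(c,f);np.save('X_%s.npy'%n,X);P=X[m];PP.append(P)
    q=P[(abs(P[:,2]-.187)<.006)&(abs(P[:,0]-.57)<.15)&(abs(P[:,1]+.07)<.09)]
    # arm fit robust
    d=q[:,:2];
    if len(d)>20:
        for _ in range(6):
            l=cv2.fitLine(d.astype(np.float32),cv2.DIST_HUBER,0,.01,.01).ravel()
            r=(d-l[2:])@np.array([-l[1],l[0]]);d=d[abs(r)<.012]
        print(n,len(d),np.degrees(np.arctan2(l[1],l[0])),l[2:],d.min(0),d.max(0))
    k=P[(abs(P[:,2]-.200)<.004)&(abs(P[:,0]-.517)<.025)&(abs(P[:,1]+.095)<.03)]
    print('keeper',len(k),k.min(0) if len(k) else '',k.max(0) if len(k) else '')
np.save('PP.npy',np.concatenate(PP[:2]))
E
```

```text
time 7.2833
q [-17.289    2.3573  15.3931 102.6709   0.0067  58.5937]
ee_pos [ 0.4935 -0.1536  0.3752]
tcp_rot [-90.1844  -0.3149  14.1179]
wrist_force [-0.6639 -1.0849 -0.4672]
torque [-0.0261  0.0149  0.0033]
opening -0.00020572933953190504
scene 446 14.356782 [ 0.6046 -0.0792] [ 0.4667 -0.1202] [ 0.6993 -0.0463]
keeper 68 [ 0.5077 -0.1131  0.196 ] [ 0.5321 -0.0819  0.2004]
side 639 13.061084 [ 0.5531 -0.0949] [ 0.4644 -0.1176] [ 0.6936 -0.054 ]
keeper 115 [ 0.5037 -0.1104  0.1968] [ 0.5288 -0.0785  0.2039]
wrist 5507 14.310872 [ 0.5713 -0.0835] [ 0.4654 -0.117 ] [ 0.696  -0.0423]
keeper 1297 [ 0.5039 -0.1113  0.1961] [ 0.5295 -0.0782  0.2005]
```

View pics/w5.png

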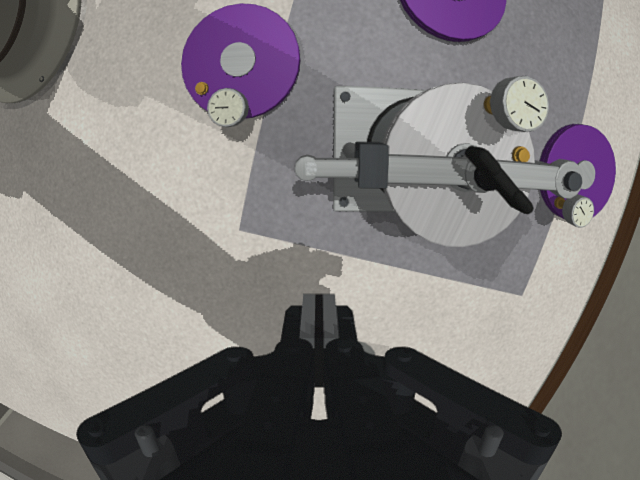

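```bash
python3 - <<'E'
from cloud import *
w=cam('wrist');im=w['pixels']
c=im[60:260,280:600];cv2.imwrite('pics/w5c.png',cv2.resize(c,(800,500),interpolation=cv2.INTER_CUBIC))
# rectify: top-down view at z=.19 over stand & z=.012
for z,n in [(.19,'r19'),(.014,'r01')]:
    K=w['camera_matrix'];T=w['world_from_camera'];Ti=np.linalg.inv(T)
    xs=np.linspace(.44,.74,600);ys=np.linspace(.05,-.2,500)
    X,Y=np.meshgrid(xs,ys);p=np.stack([X,Y,np.full_like(X,z)],-1)@Ti[:3,:3].T+Ti[:3,3]
    a=p[...,0];b=-p[...,1];d=-p[...,2];r=np.hypot(a,b);th=np.arctan2(r,d)
    mx=(K[0,2]+K[0,0]*th*a/r).astype(np.float32);my=(K[1,2]+K[1,1]*th*b/r).astype(np.float32)
    cv2.imwrite('pics/%s.png'%n,cv2.remap(im,mx,my,cv2.INTER_CUBIC))
E
```

```text
(no output)
```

View pics/r19.png

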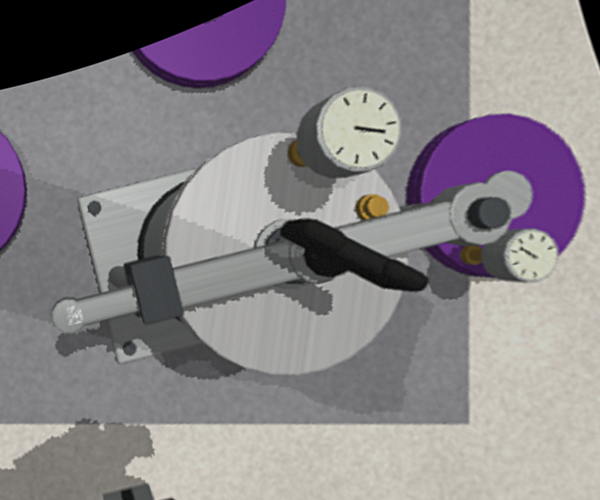

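View pics/r01.png

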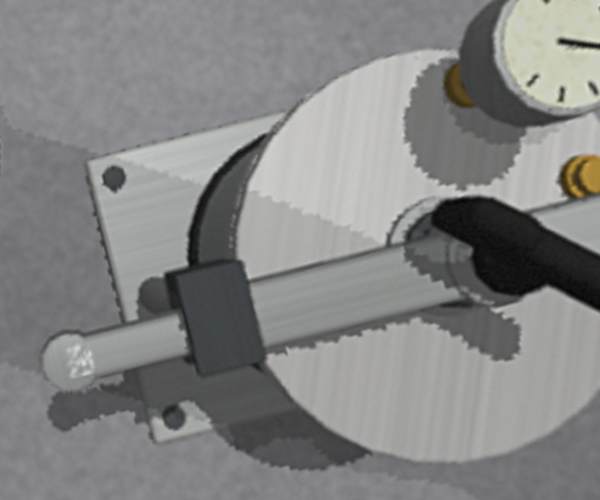

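The wrist view shows the arm in the keeper at (375,168). Arm edges run at about 13.1° and plate edges at about 13.1°, so the arm is home, consistent with the rigid stop I felt. Next I'll measure the wings.

```bash
python3 - <<'E'
from cloud import *
def rep(n,P):
    for lab,lo,hi,cx,cy in [('wings',.2235,.245,.6,-.08),('gauge',.207,.22,.607,-.018)]:
        q=P[(P[:,2]>lo)&(P[:,2]<hi)&(np.hypot(P[:,0]-cx,P[:,1]-cy)<.045)]
        if lab=='gauge': q=q[q[:,1]>-.05]
        if len(q)<20: print(n,lab,len(q));continue
        r=cv2.minAreaRect((q[:,:2]*1000).astype(np.float32));
        v=np.linalg.svd(q[:,:2]-q[:,:2].mean(0),full_matrices=False)[2][0]
        print(n,lab,len(q),np.round(r[0],1),np.round(r[1],1),'ax',np.degrees(np.arctan2(v[1],v[0])),'z95',np.percentile(q[:,2],[5,50,95]))
for n in ['scene','side','wrist']:
    X=np.load('X_%s.npy'%n).reshape(-1,3);rep(n,X[np.isfinite(X).all(1)])
print(sensors.get_obs()['q'][0])
E
```

```text
scene wings 89 [602.9 -79.3] [ 9.7 56.8] ax -27.329881829221797 z95 [0.2244 0.2288 0.2322]
scene gauge 182 [609.4 -21.9] [37.9 37. ] ax 42.79993513916917 z95 [0.2084 0.2114 0.2139]
side wings 155 [597.5 -77.8] [12.  55.5] ax -26.540209331177863 z95 [0.2245 0.2311 0.2358]
side gauge 203 [605.7 -19.8] [40.  37.7] ax -117.82722557850386 z95 [0.209  0.215  0.2171]
wrist wings 1120 [598.5 -77.1] [ 9.5 57.6] ax -27.00168010411512 z95 [0.225  0.2294 0.2326]
wrist gauge 2161 [606.5 -20. ] [39.5 38.6] ax 23.944064778565945 z95 [0.21   0.2123 0.2136]
-17.278137875747777
```

>>> arm_command(
  rows=[2, 0, 1, 0, -7, 0, -0.3, 4, 0, 2, 0, -14, 0, -0.3, 6, 0, 3, 0, -21, 0, -0.3, 8, 0, 3.5, 0, -28, 0, -0.3, 10, 0, 4, 0, -35, 0, -0.3, 12.1, 0, 4.8, 0, -42, 0, -0.3, 12.1, 0, 4.8, 0, -49, 0, -0.3, 12.1, 0, 4.8, 0, -56, 0, -0.3, 12.1, 0, 4.8, 0, -63, 0, -0.3, 12.1, 0, 4.8, 0, -70, 0, -0.3, 12.1, 0, 4.8, 0, -77, 0, -0.3, 12.1, 0, 4.8, 0, -84, 0, -0.3],
)

```text
time: 8.48
ee_pos: [0.5984, -0.0772, 0.3693]
tcp_rot: [-89.9, -0.0, 98.5]
wrist_force: [0.4, 0.3, 1.0]
opening: 0.0296
```

>>> arm_command(
  rows=[0, 0, 0, 0, -7, 0, -0.3, 0, 0, 0, 0, -14, 0, -0.3, 0, 0, 0, 0, -21, 0, -0.3, 0, 0, 0, 0, -28, 0, -0.3, 0, 0, 0, 0, -35, 0, -0.3, 0, 0, 0, 0, -42, 0, -0.3, 0, 0, 0, 0, -49, 0, -0.3, 0, 0, 0, 0, -56, 0, -0.3, 0, 0, 0, 0, -63, 0, -0.3, 0, 0, 0, 0, -70, 0, -0.3, 0, 0, 0, 0, -77, 0, -0.3, 0, 0, 0, 0, -84, 0, -0.3],
)

```text
time: 9.48
ee_pos: [0.5983, -0.0772, 0.3693]
tcp_rot: [-90.0, -0.1, -177.5]
wrist_force: [0.0, -0.8, -0.4]
opening: 0.0298
```

```bash
python3 - <<'E'
from st import *
st();print(tool([.5995,-.0777,.375],243))
E
```

```text
time 9.4833
q [ -7.3543  15.1094  29.1016 104.1324   0.0017 -99.8079]
ee_pos [ 0.5983 -0.0772  0.3693]
tcp_rot [ -90.0256   -0.1379 -177.5464]
wrist_force [ 0.0326 -0.813  -0.4063]
torque [-0.0326 -0.0376 -0.0544]
opening 0.02980321581238934
(array([-0.11, -0.57,  0.05]), np.float64(-60.55))
```

>>> arm_command(
  rows=[-0.1, 0, 0, 0, -7, 0, -0.3, -0.1, 0, 0, 0, -14, 0, -0.3, -0.1, 0, 0, 0, -21, 0, -0.3, -0.1, 0, 0, 0, -28, 0, -0.3, -0.1, 0, 0, 0, -35, 0, -0.3, -0.1, 0, 0, 0, -42, 0, -0.3, -0.1, 0, 0, 0, -49, 0, -0.3, -0.1, 0, 0, 0, -56, 0, -0.3, -0.1, 0, 0, 0, -60.5, 0, -0.3, -0.1, 0, 0, 0, -60.5, 0, -0.3, -0.1, 0, 0, 0, -60.5, 0, -0.3],
)

```text
time: 10.4
ee_pos: [0.5994, -0.0772, 0.3698]
tcp_rot: [-90.1, -0.0, -117.6]
wrist_force: [-0.3, -0.4, 0.1]
opening: 0.03
```

```bash
python3 - <<'E'
from cloud import *
st();w=cam('wrist','w6.png')
X,m=cloud(w,1);P=X[m]
q=P[(P[:,2]>.2235)&(P[:,2]<.245)&(np.hypot(P[:,0]-.6,P[:,1]+.08)<.045)]
print(len(q),cv2.minAreaRect((q[:,:2]*1000).astype(np.float32)))
E
```

```text
time 10.4
q [  -7.3425   15.2598   29.3335  104.1812    0.0025 -159.784 ]
ee_pos [ 0.5994 -0.0772  0.3698]
tcp_rot [ -90.1017   -0.0348 -117.5585]
wrist_force [-0.329  -0.4433  0.0824]
torque [ 0.014  -0.0061  0.0011]
opening 0.030037199146628463
1295 ((599.695068359375, -77.48522186279297), (8.862957954406738, 57.170677185058594), 63.141021728515625)
```

View pics/w6.png

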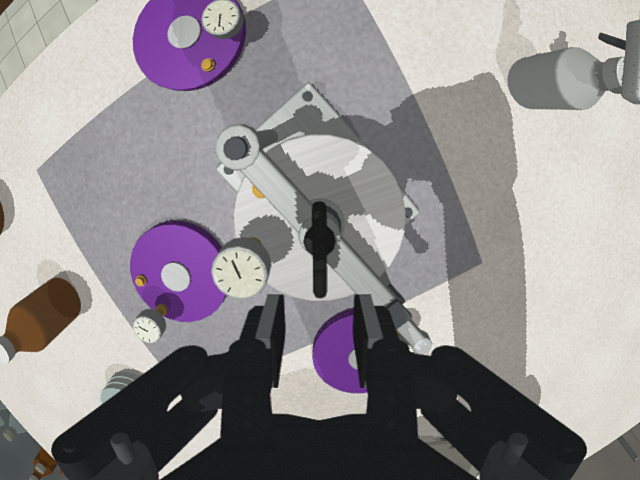

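```bash
python3 - <<'E'
from cloud import *
w=cam('wrist');X,m=cloud(w,1);P=X[m];s=sensors.get_obs();t=np.radians(s['tcp_rot'][2]);d=P-s['ee_pos']
tx=d@[np.cos(t),np.sin(t),0];ty=-d[:,2];tz=d@[-np.sin(t),np.cos(t),0]
g=(ty<.08)&(abs(tx)<.12)&(tz<.04)
for lo in np.arange(-.05,.08,.01):
    k=g&(ty>=lo)&(ty<lo+.01)
    if k.sum():print(round(lo,3),k.sum(),tx[k].min(),tx[k].max(),tz[k].min(),tz[k].max())
E
```

```text
-0.03 9251 -0.06728954989951336 0.06629148634306406 0.0013434445463594987 0.020732043518679487
-0.02 12788 -0.06603762707568209 0.06742473485996024 -0.006384445072539989 0.01964942686914917
-0.01 10637 -0.0630169062895075 0.06137469150873988 -0.013321342049840383 0.017888743133615825
0.0 5999 -0.05775874327920805 0.05601651819139609 -0.014473113106397678 0.017340419170637337
0.01 7305 -0.05317740968378726 0.05292442589136515 -0.013971820248342268 0.013636869734694282
0.02 3370 -0.049058612049440085 0.04793355356245236 -0.013602167582677172 0.013512000954669114
0.03 1564 -0.03582405395147214 0.035252079249555604 -0.01250420185306927 0.012787054884590475
0.04 1251 -0.02928808402660714 0.02835266978737623 -0.012435461519759146 0.011096970879081946
0.05 1062 -0.029303096959975013 0.028160840040798888 -0.012452065968220596 0.010815818675451111
0.06 780 -0.028942740294814757 0.027831659983401282 -0.012456289282402827 0.010839534640413392
0.07 50 -0.015465595160922045 0.020271887305799787 -0.003675921254259475 0.009329621087937428
```

>>> arm_command(
  rows=[0, 3, 0, 0, 0, 0, -0.3, 0, 6, 0, 0, 0, 0, -0.3, 0, 7.5, 0, 0, 0, 0, -0.3, 0, 8.2, 0, 0, 0, 0, -0.3, 0, 8.7, 0, 0, 0, 0, -0.3, 0, 8.7, 0, 0, 0, 0, -0.3, 0, 8.7, 0, 0, 0, 0, -0.3],
)

```text
time: 11.08
ee_pos: [0.5997, -0.0773, 0.285]
tcp_rot: [-89.9, 0.0, -117.4]
wrist_force: [-0.7, -0.3, 0.4]
opening: 0.0297
```

```bash
python3 - <<'E'
from cloud import *
st();cam('wrist','w7.png');c=cam('side')
a=c['pixels'][200:330,240:400];cv2.imwrite('pics/b7.png',cv2.resize(a,(738,600),interpolation=cv2.INTER_CUBIC))
E
```

```text
time 11.0833
q [  -7.3403   12.2395   16.1187   93.8065   -0.0007 -159.9066]
ee_pos [ 0.5997 -0.0773  0.285 ]
tcp_rot [ -89.9315    0.0243 -117.4337]
wrist_force [-0.6698 -0.2569  0.4403]
torque [-0.0189 -0.0138 -0.0429]
opening 0.02972326780239966
```

View pics/w7.png

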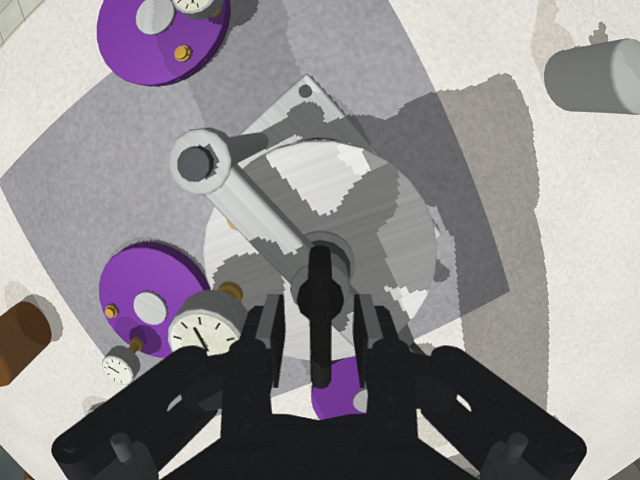

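View pics/b7.png

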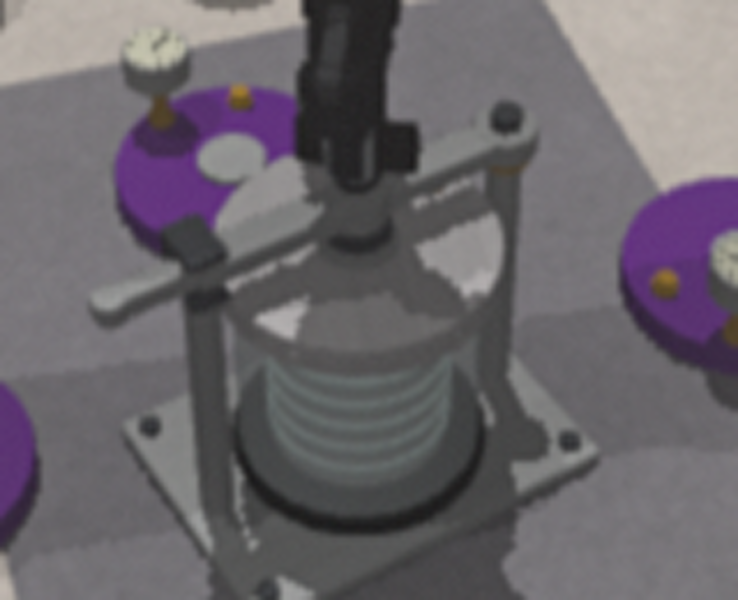

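The blade at (320,320) sits between the pads and the gauge at (205,330) is clear. Closing.

>>> arm_command(
  rows=[0, 0, 0, 0, 0, 0, -1, 0, 0, 0, 0, 0, 0, -1, 0, 0, 0, 0, 0, 0, -1, 0, 0, 0, 0, 0, 0, -1, 0, 0, 0, 0, 0, 0, -1],
  force=60,
)

```text
time: 11.6
ee_pos: [0.5996, -0.0776, 0.2848]
tcp_rot: [-89.9, -0.0, -117.4]
wrist_force: [-1.8, -2.7, 6.1]
opening: 0.0072
```

```bash
python3 - <<'E'
from cloud import *
st()
E
```

```text
time 11.6
q [  -7.3583   12.2165   16.0722   93.7806   -0.0352 -159.9328]
ee_pos [ 0.5996 -0.0776  0.2848]
tcp_rot [ -89.9174   -0.0073 -117.4255]
wrist_force [-1.8289 -2.6875  6.0983]
torque [-0.5719  0.3335  0.0195]
opening 0.00722008046173081
```

>>> arm_command(
  rows=[0, 0.01, 0, 0, 3, 0, -1, 0, 0.013, 0, 0, 6, 0, -1, 0, 0.02, 0, 0, 9, 0, -1, 0, 0.027, 0, 0, 12, 0, -1, 0, 0.033, 0, 0, 15, 0, -1],
)

```text
time: 12.02
ee_pos: [0.5996, -0.0775, 0.2844]
tcp_rot: [-89.9, 0.0, -132.6]
wrist_force: [-2.2, -2.2, 5.7]
opening: 0.0076
```

```bash
python3 - <<'E'
from cloud import *
st()
E
```

```text
time 12.0167
q [  -7.3571   12.2115   16.0264   93.733    -0.0252 -144.7885]
ee_pos [ 0.5996 -0.0775  0.2844]
tcp_rot [ -89.9185    0.0267 -132.5686]
wrist_force [-2.2144 -2.1727  5.7392]
torque [-0.503   0.2524  0.0314]
opening 0.007598002070502793
```

>>> arm_command(
  rows=[0, 0.005, 0, 0, 2, 0, -1, 0, 0.01, 0, 0, 4, 0, -1, 0, 0.013, 0, 0, 6, 0, -1, 0, 0.018, 0, 0, 8, 0, -1],
)

```text
time: 12.35
ee_pos: [0.5997, -0.0775, 0.2843]
tcp_rot: [-89.9, 0.0, -140.5]
wrist_force: [-0.2, -1.4, 5.7]
opening: 0.0075
```

```bash
cat > t.py <<'E'
from st import *
s=sensors.get_obs();print(round(s['time'],2),s['tcp_rot'],s['ee_pos'],s['wrist_force'],s['torque'],s['qd'][5],s['joint_efforts'][5],s['opening'])
E
python3 t.py
```

```text
12.35 [ -89.9193    0.0435 -140.518 ] [ 0.5997 -0.0775  0.2843] [-0.201  -1.3646  5.6809] [-0.4925  0.1872  0.0489] 23.801197873355832 -0.6566010788083076 0.007487203941140308
```

>>> arm_command(
  rows=[0, 0.005, 0, 0, 2, 0, -1, 0, 0.01, 0, 0, 4, 0, -1, 0, 0.013, 0, 0, 6, 0, -1],
)

```text
time: 12.6
ee_pos: [0.5997, -0.0775, 0.2841]
tcp_rot: [-89.9, 0.1, -146.5]
wrist_force: [-1.1, -2.5, 4.7]
opening: 0.0076
```

```bash
python3 t.py
```

```text
12.6 [ -89.9237    0.0562 -146.5166] [ 0.5997 -0.0775  0.2841] [-1.1269 -2.4833  4.721 ] [-0.4733  0.154   0.0782] 23.757498304226097 -0.6559436023235321 0.007645395272182027
```

>>> arm_command(
  rows=[0, 0.005, 0, 0, 2, 0, -1, 0, 0.01, 0, 0, 4, 0, -1, 0, 0.013, 0, 0, 6, 0, -1],
)

```text
time: 12.85
ee_pos: [0.5997, -0.0774, 0.284]
tcp_rot: [-89.9, 0.1, -152.5]
wrist_force: [-1.0, -2.3, 6.6]
opening: 0.007
```

```bash
python3 t.py
```

```text
12.85 [ -89.9297    0.0686 -152.5169] [ 0.5997 -0.0774  0.284 ] [-0.975  -2.3367  6.6153] [-0.3829  0.0744  0.0509] 23.8545206497219 -0.6560993939638138 0.007039707962690564
```

>>> arm_command(
  rows=[0, 0.005, 0, 0, 2, 0, -1, 0, 0.01, 0, 0, 4, 0, -1],
)

```text
time: 13.02
ee_pos: [0.5998, -0.0774, 0.2839]
tcp_rot: [-89.9, 0.1, -156.5]
wrist_force: [-0.6, -1.6, 5.6]
opening: 0.0076
```

```bash
python3 t.py
```

```text
13.02 [ -89.9344    0.0789 -156.5136] [ 0.5998 -0.0774  0.2839] [-0.6226 -1.6164  5.6254] [-0.3981  0.0702  0.0452] 23.814073858927763 -0.6558956019580364 0.007627719661143243
```

>>> arm_command(
  rows=[0, 0.005, 0, 0, 2, 0, -1, 0, 0.01, 0, 0, 4, 0, -1, 0, 0.013, 0, 0, 6, 0, -1],
)

```text
time: 13.27
ee_pos: [0.5998, -0.0774, 0.2838]
tcp_rot: [-89.9, 0.1, -162.5]
wrist_force: [0.2, -1.9, 5.3]
opening: 0.0072
```

```bash
python3 t.py
```

```text
13.27 [ -89.9412    0.09   -162.5132] [ 0.5998 -0.0774  0.2838] [ 0.1614 -1.8852  5.335 ] [-0.4493  0.022   0.1164] 23.81769751466226 -0.6554580666124821 0.007212743745318362
```

>>> arm_command(
  rows=[0, 0.005, 0, 0, 2, 0, -1, 0, 0.01, 0, 0, 4, 0, -1, 0, 0.013, 0, 0, 6, 0, -1],
)

```text
time: 13.52
ee_pos: [0.5998, -0.0774, 0.2837]
tcp_rot: [-89.9, 0.1, -168.5]
wrist_force: [-0.1, -1.6, 5.3]
opening: 0.0073
```

```bash
python3 t.py
```

```text
13.52 [ -89.9489    0.1011 -168.5132] [ 0.5998 -0.0774  0.2837] [-0.1451 -1.6297  5.3035] [-0.4789 -0.0202  0.0853] 23.846283784800107 -0.6551820784807205 0.00732155682766513
```

>>> arm_command(
  rows=[0, 0.005, 0, 0, 2, 0, -1, 0, 0.01, 0, 0, 4, 0, -1],
)

```text
time: 13.68
ee_pos: [0.5999, -0.0774, 0.2836]
tcp_rot: [-90.0, 0.1, -172.5]
wrist_force: [-0.5, -1.9, 4.3]
opening: 0.0074
```

```bash
python3 t.py
```

```text
13.68 [ -89.9567    0.1068 -172.5153] [ 0.5999 -0.0774  0.2836] [-0.5349 -1.8883  4.2606] [-0.4653 -0.0624  0.0161] 23.889386808722623 -0.6552572920918465 0.007366113647140662
```

>>> arm_command(
  rows=[0, 0.005, 0, 0, 2, 0, -1, 0, 0.01, 0, 0, 4, 0, -1, 0, 0.013, 0, 0, 6, 0, -1],
)

```text
time: 13.93
ee_pos: [0.5999, -0.0774, 0.2834]
tcp_rot: [-90.0, 0.1, -178.5]
wrist_force: [1.1, -2.3, 5.2]
opening: 0.0072
```

```bash
python3 t.py
```

```text
13.93 [ -89.9677    0.1126 -178.5123] [ 0.5999 -0.0774  0.2834] [ 1.137  -2.3393  5.2215] [-0.405  -0.0908  0.0294] 23.829474689215917 -0.6547394022345543 0.007196375966818354
```

>>> arm_command(
  rows=[0, 0.005, 0, 0, 2, 0, -1, 0, 0.01, 0, 0, 4, 0, -1, 0, 0.013, 0, 0, 6, 0, -1],
)

```text
time: 14.18
ee_pos: [0.5999, -0.0774, 0.2833]
tcp_rot: [-90.0, 0.1, 175.5]
wrist_force: [1.1, -1.8, 5.6]
opening: 0.0076
```

```bash
python3 t.py
```

```text
14.18 [-89.9796   0.1208 175.4869] [ 0.5999 -0.0774  0.2833] [ 1.0922 -1.846   5.6188] [-0.4661 -0.1246 -0.0008] 23.77294680343454 -0.6543667986989021 0.007557910270744361
```

>>> arm_command(
  rows=[0, 0.005, 0, 0, 2, 0, -1, 0, 0.01, 0, 0, 4, 0, -1],
)

```text
time: 14.35
ee_pos: [0.5999, -0.0774, 0.2833]
tcp_rot: [-90.0, 0.1, 171.5]
wrist_force: [0.4, -1.7, 4.7]
opening: 0.0075
```

```bash
python3 t.py
```

```text
14.35 [-89.9885   0.1299 171.4845] [ 0.5999 -0.0774  0.2833] [ 0.4166 -1.6896  4.7256] [-0.3983 -0.163   0.0539] 23.728625803378833 -0.6546342931687832 0.007486932704197834
```

>>> arm_command(
  rows=[0, 0.005, 0, 0, 2, 0, -1, 0, 0.01, 0, 0, 4, 0, -1, 0, 0.013, 0, 0, 6, 0, -1],
)

```text
time: 14.6
ee_pos: [0.6, -0.0775, 0.2831]
tcp_rot: [-90.0, 0.1, 165.5]
wrist_force: [1.1, -1.7, 5.3]
opening: 0.0077
```

```bash
python3 t.py
```

```text
14.6 [-90.0024   0.1324 165.4849] [ 0.6    -0.0775  0.2831] [ 1.0729 -1.7371  5.2891] [-0.5071 -0.2779  0.0717] 22.310216833471312 -0.6659847870469093 0.0077041281638312595
```

>>> arm_command(
  rows=[0, 0.005, 0, 0, 2, 0, -1, 0, 0.01, 0, 0, 4, 0, -1, 0, 0.013, 0, 0, 6, 0, -1],
)

```text
time: 14.85
ee_pos: [0.6, -0.0775, 0.283]
tcp_rot: [-90.0, 0.1, 159.5]
wrist_force: [0.8, -1.7, 5.1]
opening: 0.007
```

```bash
python3 t.py
```

```text
14.85 [-90.0134   0.1379 159.485 ] [ 0.6    -0.0775  0.283 ] [ 0.7821 -1.712   5.1434] [-0.4999 -0.2181  0.0049] 25.188864209858828 -0.664009340107441 0.007048567333152146
```

>>> arm_command(
  rows=[0, 0.005, 0, 0, 2, 0, -1, 0, 0.01, 0, 0, 4, 0, -1],
)

```text
time: 15.02
ee_pos: [0.6, -0.0775, 0.2829]
tcp_rot: [-90.0, 0.1, 155.5]
wrist_force: [-0.1, -2.7, 5.6]
opening: 0.0073
```

```bash
python3 t.py
```

```text
15.02 [-90.0242   0.1397 155.4831] [ 0.6    -0.0775  0.2829] [-0.1474 -2.7462  5.6196] [-0.4417 -0.3536 -0.021 ] 22.40873244742585 -0.6652015261352062 0.007289530798587797
```

>>> arm_command(
  rows=[0, 0.005, 0, 0, 2, 0, -1, 0, 0.01, 0, 0, 4, 0, -1, 0, 0.013, 0, 0, 6, 0, -1],
)

```text
time: 15.27
ee_pos: [0.6001, -0.0775, 0.2828]
tcp_rot: [-90.0, 0.1, 149.5]
wrist_force: [0.6, -3.5, 4.5]
opening: 0.0077
```

```bash
python3 t.py
```

```text
15.27 [-90.0398   0.141  149.4848] [ 0.6001 -0.0775  0.2828] [ 0.6001 -3.4773  4.5073] [-0.5567 -0.29    0.0166] 22.49306851543466 -0.6628928147256374 0.007736631135119613
```

>>> arm_command(
  rows=[0, 0.005, 0, 0, 2, 0, -1, 0, 0.01, 0, 0, 4, 0, -1, 0, 0.013, 0, 0, 6, 0, -1],
)

```text
time: 15.52
ee_pos: [0.6001, -0.0775, 0.2827]
tcp_rot: [-90.1, 0.1, 143.5]
wrist_force: [1.7, -1.9, 4.9]
opening: 0.0073
```

```bash
python3 t.py
```

```text
15.52 [-90.052    0.1452 143.4844] [ 0.6001 -0.0775  0.2827] [ 1.6928 -1.8725  4.8751] [-0.6164 -0.3595  0.0298] 25.02701928736204 -0.6561265513300896 0.007321618504221714
```

>>> arm_command(
  rows=[0, 0.005, 0, 0, 2, 0, -1, 0, 0.01, 0, 0, 4, 0, -1],
)

```text
time: 15.68
ee_pos: [0.6001, -0.0775, 0.2826]
tcp_rot: [-90.1, 0.1, 139.5]
wrist_force: [1.8, -2.5, 6.1]
opening: 0.0071
```

```bash
python3 t.py;python3 -c "
from st import *
cam('wrist','w8.png')"
```

```text
15.68 [-90.0628   0.1446 139.4841] [ 0.6001 -0.0775  0.2826] [ 1.8036 -2.5407  6.0861] [-0.5714 -0.4165  0.0214] 23.38397695114614 -0.6510642729699612 0.007113553011420777
```

View pics/w8.png

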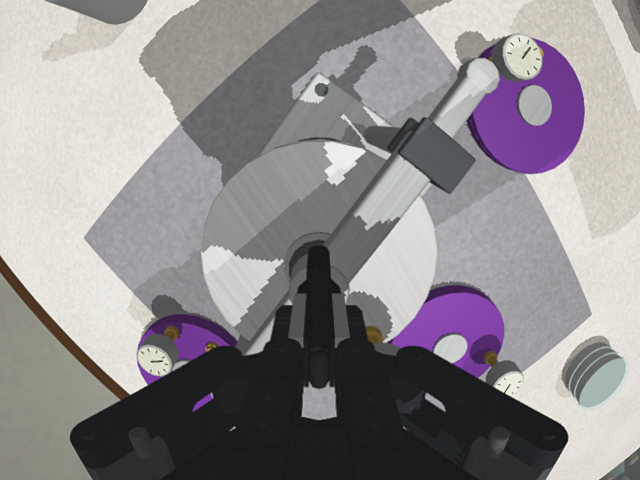

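The blade at (318,310) is turning with the gripper and the arm is still in the keeper. Continuing.

>>> arm_command(
  rows=[0, 0.005, 0, 0, 2, 0, -1, 0, 0.01, 0, 0, 4, 0, -1, 0, 0.013, 0, 0, 6, 0, -1],
)

```text
time: 15.98
ee_pos: [0.6001, -0.0776, 0.2825]
tcp_rot: [-90.1, 0.1, 133.5]
wrist_force: [1.7, -1.8, 5.0]
opening: 0.0072
```

```bash
python3 t.py
```

```text
15.98 [-90.0774   0.1436 133.4894] [ 0.6001 -0.0776  0.2825] [ 1.7037 -1.8449  4.9693] [-0.5862 -0.342   0.0768] 23.928077467650972 -0.5949520133435726 0.007232900765326599
```

>>> arm_command(
  rows=[0, 0.005, 0, 0, 2, 0, -1, 0, 0.01, 0, 0, 4, 0, -1],
)

```text
time: 16.15
ee_pos: [0.6001, -0.0776, 0.2824]
tcp_rot: [-90.1, 0.1, 129.5]
wrist_force: [2.9, -2.7, 5.9]
opening: 0.0071
```

```bash
python3 t.py
```

```text
16.15 [-90.0927   0.1424 129.4887] [ 0.6001 -0.0776  0.2824] [ 2.8665 -2.6556  5.8839] [-0.6775 -0.3683  0.1212] 23.791144473376054 -0.5682554841041565 0.007122186322917854
```

>>> arm_command(
  rows=[0, 0.005, 0, 0, 2, 0, -1, 0, 0.01, 0, 0, 4, 0, -1],
)

```text
time: 16.32
ee_pos: [0.6001, -0.0776, 0.2824]
tcp_rot: [-90.1, 0.1, 125.5]
wrist_force: [2.1, -3.3, 5.9]
opening: 0.0075
```

```bash
python3 t.py
```

```text
16.32 [-90.1008   0.1427 125.4907] [ 0.6001 -0.0776  0.2824] [ 2.0994 -3.2808  5.851 ] [-0.6914 -0.3355  0.1975] 23.779359072908964 -0.550632867962122 0.00752117576168965
```

Contact has been made: torque rises about 0.07 per 4° and is now about 0.20. I'll finish in fine steps.

>>> arm_command(
  rows=[0, 0.002, 0, 0, 0.7, 0, -1],
)

```text
time: 16.4
ee_pos: [0.6002, -0.0776, 0.2824]
tcp_rot: [-90.1, 0.1, 124.8]
wrist_force: [2.1, -3.5, 5.5]
opening: 0.0076
```

```bash
python3 t.py
```

```text
16.4 [-90.1047   0.1442 124.7698] [ 0.6002 -0.0776  0.2824] [ 2.0839 -3.5122  5.5229] [-0.7573 -0.3588  0.1445] 6.446610263339274 0.2658805903047323 0.007636235286137546
```

>>> arm_command(
  rows=[0, 0.002, 0, 0, 0.7, 0, -1],
)

```text
time: 16.48
ee_pos: [0.6002, -0.0776, 0.2824]
tcp_rot: [-90.1, 0.1, 124.1]
wrist_force: [1.9, -3.1, 6.0]
opening: 0.0079
```

```bash
python3 t.py
```

```text
16.48 [-90.1066   0.1428 124.1438] [ 0.6002 -0.0776  0.2824] [ 1.858  -3.1035  6.0246] [-0.6808 -0.4376  0.1239] 8.099255933284509 -0.027663703076541424 0.007886702714614708
```

>>> arm_command(
  rows=[0, 0.002, 0, 0, 0.7, 0, -1],
)

```text
time: 16.57
ee_pos: [0.6002, -0.0776, 0.2824]
tcp_rot: [-90.1, 0.1, 123.4]
wrist_force: [2.6, -3.0, 6.5]
opening: 0.0079
```

```bash
python3 t.py
```

```text
16.57 [-90.1081   0.1416 123.4487] [ 0.6002 -0.0776  0.2824] [ 2.5855 -2.9836  6.5436] [-0.6998 -0.3508  0.1663] 8.294485763946705 -0.10121400933712721 0.007929478542009706
```

>>> arm_command(
  rows=[0, 0.002, 0, 0, 0.8, 0, -1, 0, 0.004, 0, 0, 1.6, 0, -1],
)

```text
time: 16.73
ee_pos: [0.6002, -0.0776, 0.2823]
tcp_rot: [-90.1, 0.1, 121.8]
wrist_force: [2.6, -2.9, 6.0]
opening: 0.0075
```

```bash
python3 t.py
```

```text
16.73 [-90.1147   0.1413 121.8475] [ 0.6002 -0.0776  0.2823] [ 2.6299 -2.9395  6.0393] [-0.7069 -0.3383  0.1586] 9.527077276563249 -0.13729799073189497 0.007527244559567266
```

>>> arm_command(
  rows=[0, -0.004, 0, 0, -2, 0, -1, 0, -0.008, 0, 0, -4, 0, -1, 0, -0.013, 0, 0, -6, 0, -1, 0, -0.008, 0, 0, -4, 0, -1, 0, -0.004, 0, 0, -2, 0, -1, 0, 0, 0, 0, 0, 0, -1],
)

```text
time: 17.23
ee_pos: [0.6002, -0.0776, 0.2824]
tcp_rot: [-90.1, 0.1, 121.8]
wrist_force: [1.4, -3.5, 6.6]
opening: 0.0074
```

```bash
python3 t.py
```

```text
17.23 [-90.117    0.1434 121.7903] [ 0.6002 -0.0776  0.2824] [ 1.3854 -3.4648  6.6096] [-0.7236 -0.3606  0.1628] 23.918559837847297 -0.559077300131321 0.007407897842308239
```

>>> arm_command(
  rows=[0, -0.004, 0, 0, -2, 0, -1, 0, -0.008, 0, 0, -4, 0, -1, 0, -0.013, 0, 0, -6, 0, -1, 0, -0.008, 0, 0, -4, 0, -1, 0, -0.004, 0, 0, -2, 0, -1, 0, 0, 0, 0, 0, 0, -1],
)

```text
time: 17.73
ee_pos: [0.6001, -0.0776, 0.2823]
tcp_rot: [-90.1, 0.1, 121.8]
wrist_force: [1.6, -3.2, 5.7]
opening: 0.0073
```

```bash
python3 t.py
```

```text
17.73 [-90.1138   0.1423 121.7891] [ 0.6001 -0.0776  0.2823] [ 1.6021 -3.1984  5.679 ] [-0.7853 -0.4023  0.1908] 23.893848561145365 -0.5579651333391666 0.007348137254643074
```

>>> arm_command(
  rows=[0, -0.004, 0, 0, -2, 0, -1, 0, -0.008, 0, 0, -4, 0, -1, 0, -0.013, 0, 0, -6, 0, -1, 0, -0.008, 0, 0, -4, 0, -1, 0, -0.004, 0, 0, -2, 0, -1, 0, 0, 0, 0, 0, 0, -1],
)

```text
time: 18.23
ee_pos: [0.6002, -0.0776, 0.2823]
tcp_rot: [-90.1, 0.1, 121.8]
wrist_force: [2.1, -3.8, 6.2]
opening: 0.0076
```

```bash
python3 t.py
```

```text
18.23 [-90.1144   0.1417 121.7906] [ 0.6002 -0.0776  0.2823] [ 2.0813 -3.7772  6.1795] [-0.7218 -0.3589  0.1234] 23.771181430848674 -0.5581292510032654 0.007554046085126779
```

>>> arm_command(
  rows=[0, 0.004, 0, 0, 2, 0, -1, 0, 0.006, 0, 0, 3, 0, -1],
)

```text
time: 18.4
ee_pos: [0.6002, -0.0776, 0.2823]
tcp_rot: [-90.1, 0.1, 118.8]
wrist_force: [2.2, -3.4, 5.9]
opening: 0.0074
```

```bash
python3 t.py
```

```text
18.4 [-90.1221   0.1398 118.7739] [ 0.6002 -0.0776  0.2823] [ 2.197  -3.3602  5.94  ] [-0.7678 -0.3909  0.1858] 10.49015009733504 0.11938769370317459 0.007411478732088042
```

>>> arm_command(
  rows=[0, -0.004, 0, 0, -2, 0, -1, 0, -0.008, 0, 0, -4, 0, -1, 0, -0.013, 0, 0, -6, 0, -1, 0, -0.008, 0, 0, -4, 0, -1, 0, -0.004, 0, 0, -2, 0, -1, 0, 0, 0, 0, 0, 0, -1],
)

```text
time: 18.9
ee_pos: [0.6002, -0.0776, 0.2823]
tcp_rot: [-90.1, 0.1, 118.8]
wrist_force: [1.3, -4.2, 6.2]
opening: 0.0072
```

```bash
python3 t.py
```

```text
18.9 [-90.1215   0.1388 118.7905] [ 0.6002 -0.0776  0.2823] [ 1.2982 -4.2346  6.178 ] [-0.7321 -0.3391  0.1524] 23.858661469250823 -0.5455911532044411 0.007227288298264743
```

>>> arm_command(
  rows=[0, -0.004, 0, 0, -2, 0, -1, 0, -0.008, 0, 0, -4, 0, -1, 0, -0.013, 0, 0, -6, 0, -1, 0, -0.008, 0, 0, -4, 0, -1, 0, -0.004, 0, 0, -2, 0, -1, 0, 0, 0, 0, 0, 0, -1],
)

```text
time: 19.4
ee_pos: [0.6002, -0.0776, 0.2823]
tcp_rot: [-90.1, 0.1, 118.8]
wrist_force: [2.0, -3.4, 6.2]
opening: 0.0069
```

```bash
python3 t.py
```

```text
19.4 [-90.1207   0.1378 118.7911] [ 0.6002 -0.0776  0.2823] [ 1.9617 -3.4368  6.1798] [-0.7768 -0.3263  0.1487] 23.79817056454212 -0.5454039573669434 0.006904533250775841
```

```bash
python3 - <<'E'
from cloud import *
w=cam('wrist');im=w['pixels']
cv2.imwrite('pics/w9.png',cv2.resize(im[220:420,220:420],(600,600),interpolation=cv2.INTER_CUBIC))
X,m=cloud(w,1);P=X[m]
q=P[(P[:,2]>.215)&(P[:,2]<.245)&(np.hypot(P[:,0]-.6,P[:,1]+.0776)<.034)]
t=np.radians(sensors.get_obs()['tcp_rot'][2]);d=q[:,:2]-[.6002,-.0776]
tx=d@[np.cos(t),np.sin(t)];tz=d@[-np.sin(t),np.cos(t)]
k=(tz>.014)&(abs(tx)<.012)
for lo in np.arange(-.03,.03,.003):
    j=(tz>lo)&(tz<lo+.003)&(abs(tx)<.012)
    if j.sum()>3:print(round(lo,3),j.sum(),np.round(np.percentile(tx[j]*1000,[3,50,97]),1),np.round(np.percentile(q[j,2],[50,97]),4))
E
```

```text
-0.03 4 [-1.5 -0.3  0.9] [0.2278 0.2281]
-0.027 62 [-2.5  0.5  4.4] [0.2286 0.2297]
-0.024 105 [-3.2  1.   4.8] [0.2289 0.2301]
-0.021 100 [-2.8  1.   4.3] [0.229  0.2303]
-0.018 106 [-2.8  0.9  4.7] [0.229  0.2303]
-0.015 111 [-2.7  0.9  4.6] [0.229  0.2302]
-0.012 206 [-2.8  0.9  4.7] [0.2278 0.2394]
-0.009 146 [-2.8  0.9  4.7] [0.2255 0.2397]
-0.006 130 [-2.8  0.9  4.7] [0.2255 0.2378]
-0.003 135 [-2.8  1.3  4.6] [0.2254 0.2375]
-0.0 135 [-2.8  0.9  4.6] [0.2254 0.2361]
0.003 149 [-2.8  0.9  4.6] [0.2255 0.2356]
0.006 327 [-11.9  -2.8  11.9] [0.2258 0.2395]
0.009 1439 [-9.3  1.2 10.7] [0.2319 0.2443]
0.012 149 [-3.7  0.5  4.7] [0.2286 0.2305]
0.015 164 [-4.   0.1  4.6] [0.2287 0.2306]
0.018 174 [-4.   0.5  4.6] [0.2288 0.2303]
0.021 177 [-3.9  0.1  4.4] [0.2289 0.2302]
0.024 204 [-4.   0.1  4.5] [0.2286 0.2301]
0.027 405 [-3.3  0.5  4.2] [0.224  0.2291]
```

View pics/w9.png

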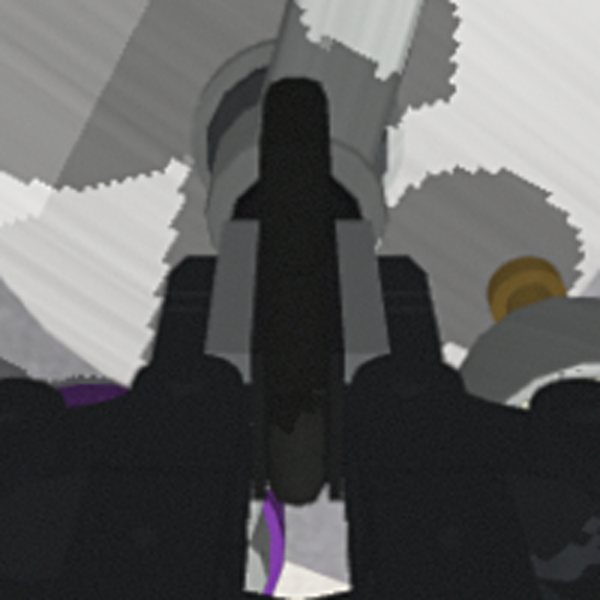

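>>> arm_command(
  rows=[0, 0, 0, 0, 0, 0, -1, 0, 0, 0, 0, 0, 0, -1, 0, 0, 0, 0, 0, 0, -1, 0, 0.004, 0, 0, 2, 0, -1],
  force=110,
)

```text
time: 19.78
ee_pos: [0.6002, -0.0776, 0.2824]
tcp_rot: [-90.1, 0.1, 116.9]
wrist_force: [2.3, -3.8, 6.2]
opening: 0.0063
```

```bash
python3 t.py
```

```text
19.78 [-90.1345   0.1402 116.91  ] [ 0.6002 -0.0776  0.2824] [ 2.3022 -3.7826  6.225 ] [-0.6938 -0.332   0.1949] 26.687495956668798 -1.0861174017190933 0.006346640094057001
```

>>> arm_command(
  rows=[0, -0.004, 0, 0, -2, 0, -1, 0, -0.008, 0, 0, -4, 0, -1, 0, -0.013, 0, 0, -6, 0, -1, 0, -0.008, 0, 0, -4, 0, -1, 0, -0.004, 0, 0, -2, 0, -1, 0, 0, 0, 0, 0, 0, -1],
)

```text
time: 20.28
ee_pos: [0.6002, -0.0777, 0.2824]
tcp_rot: [-90.1, 0.1, 116.8]
wrist_force: [1.5, -3.9, 6.5]
opening: 0.0063
```

```bash
python3 t.py
```

```text
20.28 [-90.1334   0.1428 116.7906] [ 0.6002 -0.0777  0.2824] [ 1.5195 -3.9287  6.5169] [-0.7358 -0.353   0.1806] 23.810993892533883 -0.5400590971112251 0.006277847192335561
```

>>> arm_command(
  rows=[0, -0.004, 0, 0, -2, 0, -1, 0, -0.008, 0, 0, -4, 0, -1, 0, -0.013, 0, 0, -6, 0, -1, 0, -0.008, 0, 0, -4, 0, -1, 0, -0.004, 0, 0, -2, 0, -1, 0, 0, 0, 0, 0, 0, -1],
)

```text
time: 20.78
ee_pos: [0.6002, -0.0777, 0.2824]
tcp_rot: [-90.1, 0.1, 116.8]
wrist_force: [1.4, -3.1, 6.8]
opening: 0.0061
```

```bash
python3 t.py
```

```text
20.78 [-90.1352   0.1442 116.7918] [ 0.6002 -0.0777  0.2824] [ 1.4329 -3.1329  6.8304] [-0.7872 -0.3378  0.1555] 23.88386266479158 -0.5393389239907265 0.006106125530442685
```

>>> arm_command(
  rows=[0, 0.002, 0, 0, 1, 0, -1, 0, 0.004, 0, 0, 2, 0, -1, 0, 0.006, 0, 0, 3, 0, -1],
)

```text
time: 21.03
ee_pos: [0.6002, -0.0777, 0.2824]
tcp_rot: [-90.1, 0.1, 113.8]
wrist_force: [1.7, -2.8, 7.0]
opening: 0.0063
```

```bash
python3 t.py; python3 - <<'E'
from cloud import *
w=cam('wrist');X,m=cloud(w,1);P=X[m];P=P[np.isfinite(P).all(1)]
q=P[(P[:,2]>.2265)&(P[:,2]<.2335)&(np.hypot(P[:,0]-.6,P[:,1]+.0776)<.034)]
t=np.radians(sensors.get_obs()['tcp_rot'][2]);d=q[:,:2]-[.6002,-.0776]
tx=d@[np.cos(t),np.sin(t)];tz=d@[-np.sin(t),np.cos(t)]
c=[]
for lo in list(np.arange(-.027,-.013,.001))+list(np.arange(.014,.027,.001)):
    j=(tz>lo)&(tz<lo+.001)&(abs(tx)<.008)
    if j.sum()>8:c.append((lo+.0005,(np.percentile(tx[j],4)+np.percentile(tx[j],96))/2))
c=np.array(c);f=np.polyfit(c[:,0],c[:,1],1);print('blade tilt deg in tool',np.degrees(np.arctan(f[0])),len(c),'z',np.percentile(q[:,2],90))
E
```

```text
21.03 [-90.1447   0.1405 113.8366] [ 0.6002 -0.0777  0.2824] [ 1.6812 -2.7739  7.0117] [-0.8047 -0.2774  0.1202] 11.866688769998694 -0.1622650120407343 0.006257575975196589
blade tilt deg in tool -0.30321232186108293 27 z 0.2313705447964214
```

```bash
python3 t.py; python3 - <<'E'
from cloud import *
w=cam('wrist','w10.png');c=cam('side');a=cam('scene')
cv2.imwrite('pics/b10.png',cv2.resize(c['pixels'][200:330,240:400],(738,600),interpolation=cv2.INTER_CUBIC))
E
python3 t.py
```

```text
21.08 [-90.1415   0.1373 113.7577] [ 0.6002 -0.0777  0.2824] [ 0.9468 -3.1657  7.1594] [-0.7924 -0.313   0.069 ] -1.9695583211406538 -0.10588293895125389 0.0061600028007884255
21.23 [-90.1454   0.1384 113.8737] [ 0.6002 -0.0777  0.2824] [ 2.3485 -3.5107  6.3416] [-0.7576 -0.3327  0.0482] -0.03127936875425331 0.04271433921530843 0.006131613148205788
```

View pics/w10.png

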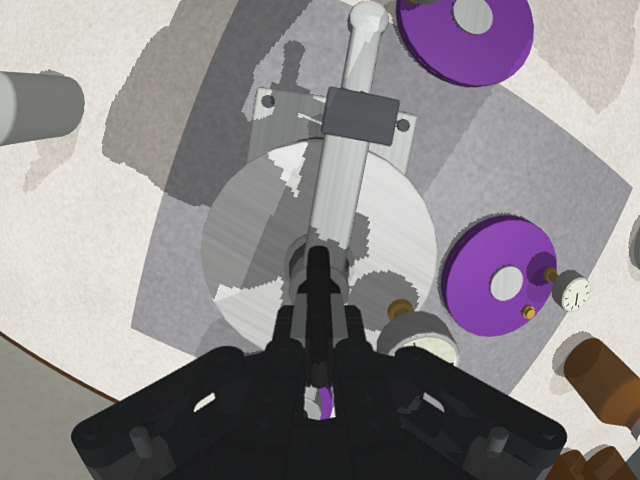

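View pics/b10.png

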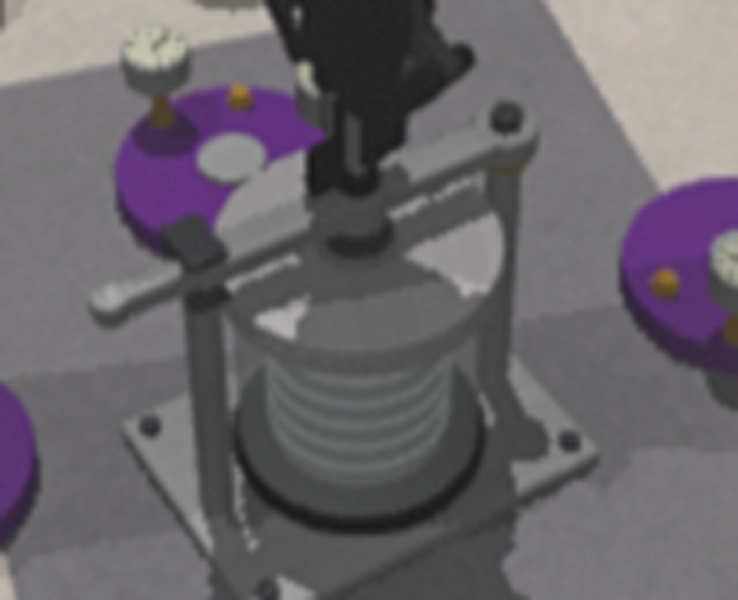

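>>> arm_command(
  rows=[0, -0.009, 0, 0, -4, 0, -1, 0, -0.018, 0, 0, -8, 0, -1, 0, -0.027, 0, 0, -12, 0, -1, 0, -0.036, 0, 0, -16, 0, -1, 0, -0.045, 0, 0, -20, 0, -1, 0, -0.054, 0, 0, -24, 0, -1, 0, -0.063, 0, 0, -28, 0, -1, 0, -0.071, 0, 0, -32, 0, -1, 0, -0.08, 0, 0, -36, 0, -1],
)

```text
time: 21.98
ee_pos: [0.6001, -0.0775, 0.2829]
tcp_rot: [-90.0, 0.1, 150.1]
wrist_force: [1.5, -2.3, 6.1]
opening: 0.0066
```

```bash
python3 t.py
```

```text
21.98 [-90.0426   0.1495 150.0706] [ 0.6001 -0.0775  0.2829] [ 1.4672 -2.2611  6.1318] [-0.4304 -0.2673 -0.0677] -47.57680953995099 1.3018301501870155 0.006595118336229858
```

>>> arm_command(
  rows=[0, 0.009, 0, 0, 4, 0, -1, 0, 0.02, 0, 0, 9, 0, -1, 0, 0.031, 0, 0, 14, 0, -1, 0, 0.042, 0, 0, 19, 0, -1, 0, 0.053, 0, 0, 24, 0, -1],
)

```text
time: 22.4
ee_pos: [0.6001, -0.0776, 0.2825]
tcp_rot: [-90.1, 0.1, 125.6]
wrist_force: [0.9, -3.4, 6.7]
opening: 0.0062
```

```bash
python3 t.py
```

```text
22.4 [-90.106    0.149  125.6431] [ 0.6001 -0.0776  0.2825] [ 0.8876 -3.4088  6.6574] [-0.724  -0.3394  0.2248] 59.66215485097875 -1.5509605407714844 0.006199971426814858
```

>>> arm_command(
  rows=[0, -0.01, 0, 0, -5, 0, -1, 0, -0.022, 0, 0, -10, 0, -1, 0, -0.033, 0, 0, -15, 0, -1, 0, -0.044, 0, 0, -20, 0, -1, 0, -0.033, 0, 0, -15, 0, -1, 0, -0.022, 0, 0, -10, 0, -1, 0, -0.011, 0, 0, -5, 0, -1, 0, 0, 0, 0, 0, 0, -1],
)

```text
time: 23.07
ee_pos: [0.6001, -0.0776, 0.2825]
tcp_rot: [-90.1, 0.1, 125.6]
wrist_force: [1.3, -3.3, 6.5]
opening: 0.0063
```

```bash
python3 t.py
```

```text
23.07 [-90.1061   0.1498 125.6419] [ 0.6001 -0.0776  0.2825] [ 1.27   -3.3271  6.5047] [-0.728 -0.342  0.169] 59.546067345503076 -1.557178683578968 0.006253774074300495
```

>>> arm_command(
  rows=[0, -0.01, 0, 0, -5, 0, -1, 0, -0.022, 0, 0, -10, 0, -1, 0, -0.033, 0, 0, -15, 0, -1, 0, -0.044, 0, 0, -20, 0, -1, 0, -0.033, 0, 0, -15, 0, -1, 0, -0.022, 0, 0, -10, 0, -1, 0, -0.011, 0, 0, -5, 0, -1, 0, 0, 0, 0, 0, 0, -1],
)

```text
time: 23.73
ee_pos: [0.6002, -0.0776, 0.2825]
tcp_rot: [-90.1, 0.2, 125.6]
wrist_force: [2.4, -3.8, 6.7]
opening: 0.0061
```

```bash
python3 t.py
```

```text
23.73 [-90.1103   0.1533 125.6449] [ 0.6002 -0.0776  0.2825] [ 2.445  -3.7786  6.66  ] [-0.7232 -0.3174  0.2075] 59.50652389845429 -1.5567965805530548 0.006080875707824838
```

>>> arm_command(
  rows=[0, -0.01, 0, 0, -5, 0, -1, 0, -0.022, 0, 0, -10, 0, -1, 0, -0.033, 0, 0, -15, 0, -1, 0, -0.044, 0, 0, -20, 0, -1, 0, -0.022, 0, 0, -10, 0, -1, 0, -0.016, 0, 0, -7, 0, -1, 0, -0.011, 0, 0, -4, 0, -1, 0, -0.004, 0, 0, -2, 0, -1, 0, 0, 0, 0, 0, 0, -1],
)

```text
time: 24.48
ee_pos: [0.6001, -0.0776, 0.2825]
tcp_rot: [-90.1, 0.2, 125.8]
wrist_force: [1.1, -2.7, 6.7]
opening: 0.0063
```

```bash
python3 t.py
```

```text
24.48 [-90.1065   0.151  125.7784] [ 0.6001 -0.0776  0.2825] [ 1.0867 -2.716   6.6836] [-0.6862 -0.3903  0.0823] 23.575412649056737 -0.47199826687574387 0.006314683096495251
```

>>> arm_command(
  rows=[0, -0.01, 0, 0, -5, 0, -1, 0, -0.022, 0, 0, -10, 0, -1, 0, -0.033, 0, 0, -15, 0, -1, 0, -0.044, 0, 0, -20, 0, -1, 0, -0.033, 0, 0, -15, 0, -1, 0, -0.022, 0, 0, -9, 0, -1, 0, -0.011, 0, 0, -3, 0, -1, 0, 0.007, 0, 0, 3, 0, -1],
)

```text
time: 25.15
ee_pos: [0.6002, -0.0776, 0.2825]
tcp_rot: [-90.1, 0.1, 122.6]
wrist_force: [1.7, -3.9, 6.8]
opening: 0.0061
```

```bash
python3 t.py
```

```text
25.15 [-90.1191   0.1481 122.5937] [ 0.6002 -0.0776  0.2825] [ 1.6702 -3.8673  6.7643] [-0.7752 -0.3066  0.228 ] 71.49288250553222 -1.8824923038482666 0.0060749846414202705
```

>>> arm_command(
  rows=[0, -0.01, 0, 0, -5, 0, -1, 0, -0.022, 0, 0, -10, 0, -1, 0, -0.033, 0, 0, -15, 0, -1, 0, -0.044, 0, 0, -20, 0, -1, 0, -0.044, 0, 0, -18, 0, -1, 0, -0.033, 0, 0, -12, 0, -1, 0, -0.011, 0, 0, -6, 0, -1, 0, 0, 0, 0, 0, 0, -1],
)

```text
time: 25.82
ee_pos: [0.6002, -0.0776, 0.2825]
tcp_rot: [-90.1, 0.1, 122.6]
wrist_force: [2.3, -3.4, 7.1]
opening: 0.0065
```

```bash
python3 t.py
```

```text
25.82 [-90.1182   0.1495 122.5954] [ 0.6002 -0.0776  0.2825] [ 2.3415 -3.3959  7.1256] [-0.7526 -0.3565  0.1498] 71.53641227480873 -1.900465339422226 0.006534111267560438
```

>>> arm_command(
  rows=[0, -0.01, 0, 0, -5, 0, -1, 0, -0.022, 0, 0, -10, 0, -1, 0, -0.033, 0, 0, -15, 0, -1, 0, -0.044, 0, 0, -20, 0, -1, 0, -0.044, 0, 0, -18, 0, -1, 0, -0.033, 0, 0, -12, 0, -1, 0, -0.011, 0, 0, -6, 0, -1, 0, 0, 0, 0, 0, 0, -1],
)

```text
time: 26.48
ee_pos: [0.6002, -0.0776, 0.2825]
tcp_rot: [-90.1, 0.1, 122.6]
wrist_force: [2.1, -3.9, 7.5]
opening: 0.0062
```

```bash
python3 t.py
```

```text
26.48 [-90.1169   0.1481 122.6001] [ 0.6002 -0.0776  0.2825] [ 2.052  -3.8853  7.4719] [-0.7928 -0.3424  0.2252] 71.58212559378036 -1.8976128101348877 0.006153714449698915
```

>>> arm_command(
  rows=[0, -0.015, 0, 0, -7, 0, -1, 0, -0.03, 0, 0, -14, 0, -1, 0, -0.045, 0, 0, -21, 0, -1, 0, -0.06, 0, 0, -28, 0, -1, 0, -0.075, 0, 0, -35, 0, -1, 0, -0.09, 0, 0, -40, 0, -1, 0, -0.1, 0, 0, -45, 0, -1, 0, -0.11, 0, 0, -50, 0, -1, 0, -0.106, 0, 0, -48, 0, -1, 0, -0.093, 0, 0, -42, 0, -1, 0, -0.08, 0, 0, -36, 0, -1, 0, -0.066, 0, 0, -30, 0, -1],
)

```text
time: 27.48
ee_pos: [0.6, -0.0775, 0.2829]
tcp_rot: [-90.0, 0.1, 152.6]
wrist_force: [1.4, -2.0, 5.5]
opening: 0.0062
```

```bash
python3 t.py
```

```text
27.48 [-90.0347   0.1483 152.594 ] [ 0.6    -0.0775  0.2829] [ 1.3721 -2.0094  5.5443] [-0.5042 -0.2912  0.0957] 71.51963655339989 -2.021753713488579 0.006186062584065132
```

>>> arm_command(
  rows=[0, -0.01, 0, 0, -5, 0, -1, 0, -0.022, 0, 0, -10, 0, -1, 0, -0.033, 0, 0, -15, 0, -1, 0, -0.044, 0, 0, -20, 0, -1, 0, -0.044, 0, 0, -18, 0, -1, 0, -0.033, 0, 0, -12, 0, -1, 0, -0.011, 0, 0, -6, 0, -1, 0, 0, 0, 0, 0, 0, -1],
)

```text
time: 28.15
ee_pos: [0.6, -0.0775, 0.2829]
tcp_rot: [-90.0, 0.1, 152.6]
wrist_force: [1.8, -2.7, 6.2]
opening: 0.0059
```

```bash
python3 t.py
```

```text
28.15 [-90.0319   0.1487 152.5935] [ 0.6    -0.0775  0.2829] [ 1.7695 -2.7089  6.2187] [-0.5201 -0.2948  0.0887] 71.60275812898243 -2.021869719028473 0.0059241398672391565
```

>>> arm_command(
  rows=[0, 0.01, 0, 0, 5, 0, -1, 0, 0.022, 0, 0, 10, 0, -1, 0, 0.035, 0, 0, 16, 0, -1, 0, 0.035, 0, 0, 16, 0, -1, 0, 0.04, 0, 0, 18, 0, -1, 0, 0.053, 0, 0, 24, 0, -1, 0, 0.066, 0, 0, 30, 0, -1, 0, 0.08, 0, 0, 36, 0, -1],
)

```text
time: 28.82
ee_pos: [0.6002, -0.0776, 0.2824]
tcp_rot: [-90.1, 0.1, 116.6]
wrist_force: [2.3, -3.2, 7.7]
opening: 0.0062
```

```bash
python3 t.py
```

```text
28.82 [-90.1344   0.1423 116.599 ] [ 0.6002 -0.0776  0.2824] [ 2.2645 -3.1886  7.7088] [-0.8139 -0.3585  0.1999] 71.59972732624054 -1.8680363148450851 0.0062152900562647915
```

>>> arm_command(
  rows=[0, -0.01, 0, 0, -5, 0, -1, 0, -0.022, 0, 0, -10, 0, -1, 0, -0.033, 0, 0, -15, 0, -1, 0, -0.044, 0, 0, -20, 0, -1, 0, -0.044, 0, 0, -18, 0, -1, 0, -0.033, 0, 0, -12, 0, -1, 0, -0.011, 0, 0, -6, 0, -1, 0, 0, 0, 0, 0, 0, -1],
)

```text
time: 29.48
ee_pos: [0.6001, -0.0776, 0.2824]
tcp_rot: [-90.1, 0.1, 116.6]
wrist_force: [2.2, -2.4, 7.8]
opening: 0.0062
```

```bash
python3 t.py
```

```text
29.48 [-90.1321   0.1425 116.599 ] [ 0.6001 -0.0776  0.2824] [ 2.2188 -2.4432  7.7611] [-0.7547 -0.3637  0.2228] 71.7190520669648 -1.8739433214068413 0.006217427354312234
```

>>> arm_command(
  rows=[0, -0.01, 0, 0, -5, 0, -1, 0, -0.022, 0, 0, -10, 0, -1, 0, -0.033, 0, 0, -15, 0, -1, 0, -0.044, 0, 0, -20, 0, -1, 0, -0.044, 0, 0, -18, 0, -1, 0, -0.033, 0, 0, -12, 0, -1, 0, -0.011, 0, 0, -6, 0, -1, 0, 0, 0, 0, 0, 0, -1],
)

```text
time: 30.15
ee_pos: [0.6002, -0.0776, 0.2824]
tcp_rot: [-90.1, 0.1, 116.6]
wrist_force: [0.7, -3.4, 6.9]
opening: 0.0063
```

```bash
python3 t.py
```

```text
30.15 [-90.1326   0.1426 116.6001] [ 0.6002 -0.0776  0.2824] [ 0.7245 -3.4276  6.922 ] [-0.8315 -0.2987  0.1307] 71.58299396629579 -1.876787692308426 0.006287765768233625
```

```bash
cat > rect.py <<'E'
from cloud import *
import sys
def rect(name,z):
    w=cam('wrist');im=w['pixels'];s=sensors.get_obs();t=np.radians(s['tcp_rot'][2]);e=s['ee_pos']
    K=w['camera_matrix'];T=w['world_from_camera'];Ti=np.linalg.inv(T)
    A,B=np.meshgrid(np.linspace(-.02,.02,400),np.linspace(.035,-.035,700))
    X=np.stack([e[0]+A*np.cos(t)-B*np.sin(t),e[1]+A*np.sin(t)+B*np.cos(t),np.full_like(A,z)],-1)
    p=X@Ti[:3,:3].T+Ti[:3,3];a=p[...,0];b=-p[...,1];d=-p[...,2];r=np.hypot(a,b);th=np.arctan2(r,d)
    o=cv2.remap(im,(K[0,2]+K[0,0]*th*a/r).astype(np.float32),(K[1,2]+K[1,1]*th*b/r).astype(np.float32),cv2.INTER_CUBIC)
    cv2.imwrite('pics/'+name,o[::1]);print(s['tcp_rot'],e,s['torque'])
    return o
rect(sys.argv[1],float(sys.argv[2]))
E
python3 rect.py r11.png .2302; python3 -c "
import cv2;a=cv2.imread('pics/r11.png');cv2.imwrite('pics/r11s.png',cv2.resize(a,(343,600)))"
```

```text
[-90.1382   0.1397 116.1251] [ 0.6002 -0.0777  0.2824] [-0.5993 -0.3042 -0.1683]
```

View pics/r11s.png

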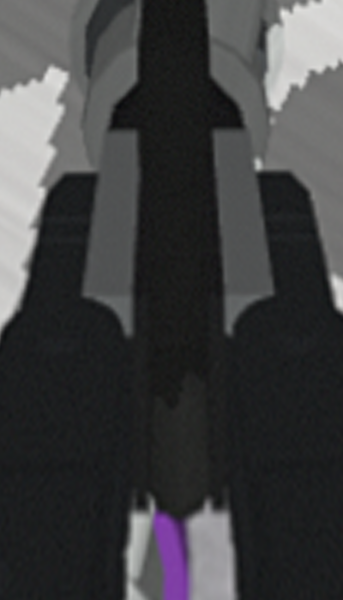

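>>> arm_command(
  rows=[0, -0.01, 0, 0, -5, 0, -1, 0, -0.022, 0, 0, -10, 0, -1, 0, -0.033, 0, 0, -15, 0, -1, 0, -0.044, 0, 0, -20, 0, -1, 0, -0.056, 0, 0, -25, 0, -1, 0, -0.067, 0, 0, -30, 0, -1, 0, -0.067, 0, 0, -30, 0, -1, 0, -0.067, 0, 0, -30, 0, -1, 0, -0.064, 0, 0, -28, 0, -1, 0, -0.06, 0, 0, -26, 0, -1, 0, -0.055, 0, 0, -24, 0, -1],
)

```text
time: 31.12
ee_pos: [0.6001, -0.0775, 0.2827]
tcp_rot: [-90.1, 0.2, 140.8]
wrist_force: [0.8, -2.3, 6.1]
opening: 0.006
```

```bash
cat > u.py <<'E'
from st import *
s=sensors.get_obs();print(round(s['time'],2),'yaw %.2f z %.4f fz %.1f tq %.4f qd %.1f eff %.4f'%(s['tcp_rot'][2],s['ee_pos'][2],s['wrist_force'][2],s['torque'][2],s['qd'][5],s['joint_efforts'][5]))
E
python3 u.py
```

```text
31.12 yaw 140.79 z 0.2827 fz 6.1 tq 0.0999 qd 23.9 eff -0.6256
```

>>> arm_command(
  rows=[0, 0.005, 0, 0, 2, 0, -1],
)

```text
time: 31.2
ee_pos: [0.6001, -0.0775, 0.2827]
tcp_rot: [-90.1, 0.2, 138.8]
wrist_force: [2.2, -2.1, 6.0]
opening: 0.0065
```

```bash
python3 u.py
```

```text
31.2 yaw 138.79 z 0.2827 fz 6.0 tq 0.0677 qd 23.8 eff -0.6061
```

>>> arm_command(
  rows=[0, 0.005, 0, 0, 2, 0, -1],
)

```text
time: 31.28
ee_pos: [0.6001, -0.0775, 0.2827]
tcp_rot: [-90.1, 0.2, 136.8]
wrist_force: [1.7, -2.9, 6.1]
opening: 0.0059
```

```bash
python3 u.py
```

```text
31.28 yaw 136.79 z 0.2827 fz 6.1 tq 0.1013 qd 23.9 eff -0.5968
```

>>> arm_command(
  rows=[0, 0.005, 0, 0, 2, 0, -1],
)

```text
time: 31.37
ee_pos: [0.6001, -0.0776, 0.2827]
tcp_rot: [-90.1, 0.2, 134.8]
wrist_force: [1.9, -1.5, 7.0]
opening: 0.0061
```

```bash
python3 u.py
```

```text
31.37 yaw 134.79 z 0.2827 fz 7.0 tq 0.1355 qd 23.9 eff -0.5881
```

>>> arm_command(
  rows=[0, 0.005, 0, 0, 2, 0, -1],
)

```text
time: 31.45
ee_pos: [0.6001, -0.0776, 0.2826]
tcp_rot: [-90.1, 0.2, 132.8]
wrist_force: [1.3, -2.2, 5.8]
opening: 0.006
```

```bash
python3 u.py
```

```text
31.45 yaw 132.79 z 0.2826 fz 5.8 tq 0.0735 qd 23.8 eff -0.5789
```

>>> arm_command(
  rows=[0, 0.005, 0, 0, 2, 0, -1],
)

```text
time: 31.53
ee_pos: [0.6001, -0.0776, 0.2826]
tcp_rot: [-90.1, 0.2, 130.8]
wrist_force: [1.8, -3.3, 6.9]
opening: 0.0063
```

```bash
python3 u.py
```

```text
31.53 yaw 130.79 z 0.2826 fz 6.9 tq 0.1112 qd 23.9 eff -0.5707
```

>>> arm_command(
  rows=[0, 0.005, 0, 0, 2, 0, -1],
)

```text
time: 31.62
ee_pos: [0.6001, -0.0776, 0.2825]
tcp_rot: [-90.1, 0.2, 128.8]
wrist_force: [0.6, -3.0, 6.9]
opening: 0.0064
```

```bash
python3 u.py
```

```text
31.62 yaw 128.79 z 0.2825 fz 6.9 tq 0.1112 qd 23.7 eff -0.5604
```

>>> arm_command(
  rows=[0, 0.005, 0, 0, 2, 0, -1],
)

```text
time: 31.7
ee_pos: [0.6001, -0.0776, 0.2825]
tcp_rot: [-90.1, 0.1, 126.8]
wrist_force: [1.3, -2.5, 7.1]
opening: 0.0061
```

```bash
python3 u.py
```

```text
31.7 yaw 126.79 z 0.2825 fz 7.1 tq 0.1502 qd 23.8 eff -0.5522
```

>>> arm_command(
  rows=[0, 0.005, 0, 0, 2, 0, -1],
)

```text
time: 31.78
ee_pos: [0.6001, -0.0776, 0.2825]
tcp_rot: [-90.1, 0.2, 124.8]
wrist_force: [1.0, -2.9, 6.5]
opening: 0.0062
```

```bash
python3 u.py
```

```text
31.78 yaw 124.79 z 0.2825 fz 6.5 tq 0.1094 qd 23.9 eff -0.5433
```

>>> arm_command(
  rows=[0, 0.005, 0, 0, 2, 0, -1],
)

```text
time: 31.87
ee_pos: [0.6001, -0.0776, 0.2825]
tcp_rot: [-90.1, 0.1, 122.8]
wrist_force: [1.7, -3.9, 7.5]
opening: 0.0065
```

```bash
python3 u.py
```

```text
31.87 yaw 122.79 z 0.2825 fz 7.5 tq 0.2305 qd 23.8 eff -0.5359
```

```bash
python3 - <<'E'
from cloud import *
for n in ['scene','side']:
    c=cam(n);X,m=cloud(c);O=np.load('X_%s.npy'%n)
    for lab,sel in [('lid',(abs(O[...,2]-.156)<.004)&(np.hypot(O[...,0]-.599,O[...,1]+.077)<.068)),('gauge',(O[...,2]>.207)&(np.hypot(O[...,0]-.607,O[...,1]+.020)<.02)),('arm',(abs(O[...,2]-.19)<.003)&(np.hypot(O[...,0]-.599,O[...,1]+.077)>.03)&(abs(O[...,0]-.58)<.12)&(abs(O[...,1]+.08)<.05))]:
        d=(X[...,2]-O[...,2])[sel];k=abs(d)<.006;print(n,lab,sel.sum(),k.sum(),np.round(1000*np.median(d[k]),2),'+-',np.round(1000*d[k].std()/max(1,k.sum())**.5,2))
    cv2.imwrite('pics/%s12.png'%n,cv2.resize(c['pixels'][200:300,260:390] if n=='side' else c['pixels'][180:290,230:350],(780,600),interpolation=cv2.INTER_CUBIC))
E
python3 u.py
```

```text
scene lid 1013 924 -0.3 +- 0.07
scene gauge 164 162 -0.04 +- 0.17
scene arm 312 182 -0.63 +- 0.15
side lid 1320 1288 0.04 +- 0.05
side gauge 187 16 0.48 +- 0.42
side arm 414 410 0.3 +- 0.08
31.97 yaw 122.79 z 0.2825 fz 7.9 tq 0.0049 qd -2.0 eff 0.4933
```

View pics/side12.png

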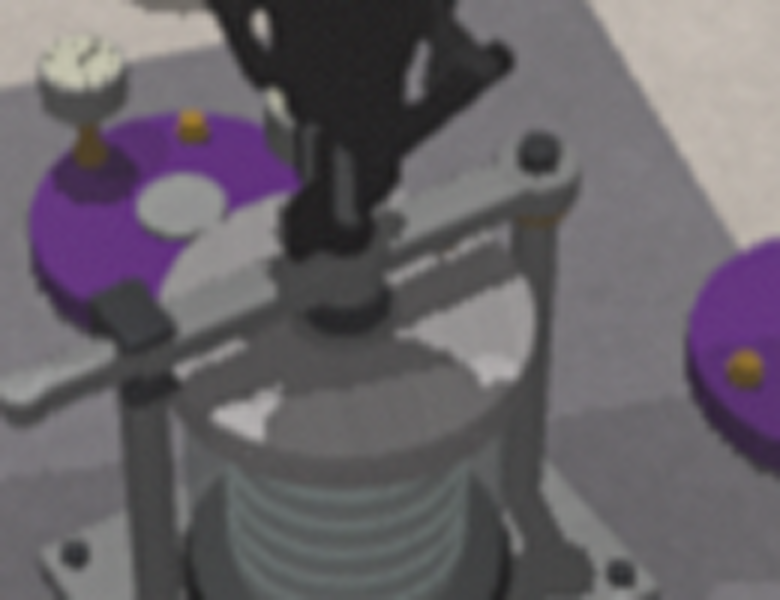

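View pics/scene12.png

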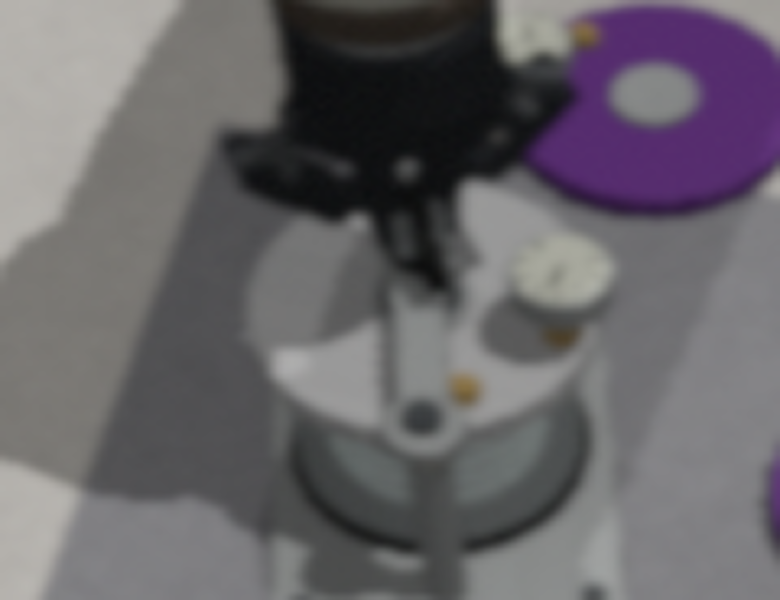

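>>> arm_command(
  rows=[0, -0.013, 0, 0, -6, 0, -1, 0, -0.027, 0, 0, -12, 0, -1, 0, -0.04, 0, 0, -18, 0, -1, 0, -0.053, 0, 0, -24, 0, -1, 0, -0.067, 0, 0, -30, 0, -1, 0, -0.08, 0, 0, -36, 0, -1, 0, -0.093, 0, 0, -42, 0, -1, 0, -0.093, 0, 0, -42, 0, -1, 0, -0.093, 0, 0, -42, 0, -1, 0, -0.089, 0, 0, -40, 0, -1, 0, -0.085, 0, 0, -38, 0, -1, 0, -0.08, 0, 0, -36, 0, -1],
)

```text
time: 32.97
ee_pos: [0.6, -0.0775, 0.2831]
tcp_rot: [-90.0, 0.2, 158.8]
wrist_force: [0.9, -1.6, 6.5]
opening: 0.0064
```

```bash
python3 u.py
```

```text
32.97 yaw 158.79 z 0.2831 fz 6.5 tq 0.0197 qd 23.9 eff -0.6674
```

>>> arm_command(
  rows=[0, 0.005, 0, 0, 2, 0, -1, 0, 0.009, 0, 0, 4, 0, -1, 0, 0.013, 0, 0, 6, 0, -1, 0, 0.018, 0, 0, 8, 0, -1],
)

```text
time: 33.3
ee_pos: [0.6001, -0.0775, 0.2829]
tcp_rot: [-90.0, 0.2, 150.8]
wrist_force: [1.2, -2.6, 6.5]
opening: 0.0063
```

```bash
python3 u.py
```

```text
33.3 yaw 150.78 z 0.2829 fz 6.5 tq 0.0501 qd 23.9 eff -0.6474
```

>>> arm_command(
  rows=[0, 0.005, 0, 0, 2, 0, -1, 0, 0.009, 0, 0, 4, 0, -1],
)

```text
time: 33.47
ee_pos: [0.6001, -0.0775, 0.2828]
tcp_rot: [-90.1, 0.2, 146.8]
wrist_force: [1.9, -2.0, 6.1]
opening: 0.0064
```

```bash
python3 u.py
```

```text
33.47 yaw 146.79 z 0.2828 fz 6.1 tq 0.0691 qd 23.9 eff -0.6360
```

>>> arm_command(
  rows=[0, 0.005, 0, 0, 2, 0, -1],
)

```text
time: 33.55
ee_pos: [0.6001, -0.0775, 0.2828]
tcp_rot: [-90.1, 0.2, 144.8]
wrist_force: [0.8, -2.2, 5.6]
opening: 0.0061
```

```bash
python3 u.py
```

```text
33.55 yaw 144.78 z 0.2828 fz 5.6 tq 0.0737 qd 23.8 eff -0.6284
```

>>> arm_command(
  rows=[0, 0.005, 0, 0, 2, 0, -1],
)

```text
time: 33.63
ee_pos: [0.6001, -0.0775, 0.2828]
tcp_rot: [-90.1, 0.2, 142.8]
wrist_force: [2.0, -2.0, 6.7]
opening: 0.0062
```

```bash
python3 u.py
```

```text
33.63 yaw 142.78 z 0.2828 fz 6.7 tq 0.0778 qd 23.9 eff -0.6206
```

>>> arm_command(
  rows=[0, 0.005, 0, 0, 2, 0, -1],
)

```text
time: 33.72
ee_pos: [0.6001, -0.0775, 0.2828]
tcp_rot: [-90.1, 0.2, 140.8]
wrist_force: [1.8, -2.6, 6.7]
opening: 0.0064
```

```bash
python3 u.py
```

```text
33.72 yaw 140.79 z 0.2828 fz 6.7 tq 0.0876 qd 23.9 eff -0.6121
```

>>> arm_command(
  rows=[0, 0.005, 0, 0, 2, 0, -1],
)

```text
time: 33.8
ee_pos: [0.6001, -0.0776, 0.2827]
tcp_rot: [-90.1, 0.2, 138.8]
wrist_force: [1.6, -1.4, 6.2]
opening: 0.0064
```

```bash
python3 u.py
```

```text
33.8 yaw 138.79 z 0.2827 fz 6.2 tq 0.1407 qd 23.8 eff -0.6037
```

>>> arm_command(
  rows=[0, 0.005, 0, 0, 2, 0, -1],
)

```text
time: 33.88
ee_pos: [0.6001, -0.0776, 0.2827]
tcp_rot: [-90.1, 0.2, 136.8]
wrist_force: [1.5, -2.3, 6.4]
opening: 0.0063
```

```bash
python3 u.py
```

```text
33.88 yaw 136.79 z 0.2827 fz 6.4 tq 0.0738 qd 23.9 eff -0.5953
```

>>> arm_command(
  rows=[0, 0.005, 0, 0, 2, 0, -1],
)

```text
time: 33.97
ee_pos: [0.6001, -0.0776, 0.2826]
tcp_rot: [-90.1, 0.2, 134.8]
wrist_force: [1.4, -3.0, 6.8]
opening: 0.0061
```

```bash
python3 u.py
```

```text
33.97 yaw 134.79 z 0.2826 fz 6.8 tq 0.1595 qd 23.7 eff -0.5866
```

```bash
python3 - <<'E'
from cloud import *
w=cam('wrist','w13.png')
E
python3 u.py
python3 - <<'E'
import cv2,numpy as np
for n in ['w7','w8','w10','w13']:
    g=cv2.cvtColor(cv2.imread(f'pics/{n}.png'),cv2.COLOR_BGR2GRAY).astype(int)
    o=[]
    for r in (252,256,260,264,268,272,300,320,340,350):
        l=g[r]; d=l<45; xs=[x for x in range(295,345) if d[x]]
        # contiguous run around 318
        a=318
        while a>290 and l[a-1]<45:a-=1
        b=318
        while b<350 and l[b+1]<45:b+=1
        o.append((r,a,b))
    print(n,o)
ims=[cv2.imread(f'pics/{n}.png')[235:400,270:370] for n in ['w7','w8','w10','w13']]
cv2.imwrite('pics/cmp.png',cv2.resize(np.hstack(ims),(800,330),interpolation=cv2.INTER_CUBIC))
E
```

```text
34.02 yaw 134.63 z 0.2826 fz 7.7 tq -0.0665 qd -4.1 eff -0.3447
w7 [(252, 310, 329), (256, 310, 330), (260, 309, 330), (264, 309, 330), (268, 309, 330), (272, 309, 331), (300, 297, 343), (320, 310, 330), (340, 311, 330), (350, 311, 329)]
w8 [(252, 308, 328), (256, 308, 328), (260, 308, 329), (264, 307, 329), (268, 307, 329), (272, 307, 329), (300, 306, 331), (320, 305, 333), (340, 304, 334), (350, 290, 350)]
w10 [(252, 309, 328), (256, 308, 328), (260, 308, 329), (264, 308, 329), (268, 307, 329), (272, 307, 329), (300, 307, 330), (320, 306, 331), (340, 306, 332), (350, 290, 350)]
w13 [(252, 308, 328), (256, 308, 328), (260, 308, 329), (264, 307, 329), (268, 307, 329), (272, 307, 329), (300, 307, 330), (320, 307, 331), (340, 306, 332), (350, 290, 350)]
```

View pics/cmp.png

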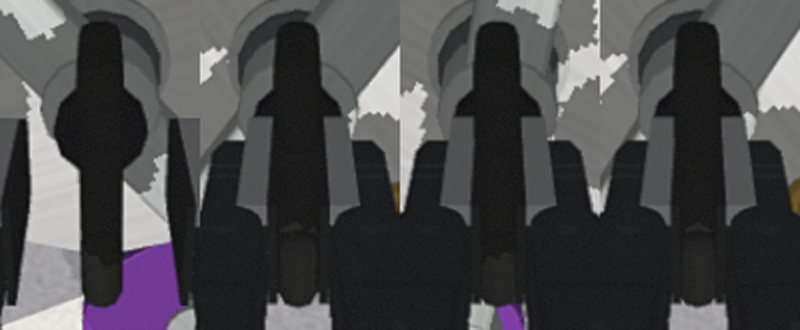

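>>> arm_command(
  rows=[0, 0, 0, 0, 0, 0, -0.3, 0, 0, 0, 0, 0, 0, -0.3, 0, 0, 0, 0, 0, 0, -0.3, 0, 0, 0, 0, 0, 0, -0.3],
)

```text
time: 34.35
ee_pos: [0.5994, -0.0771, 0.281]
tcp_rot: [-90.0, -0.0, 134.9]
wrist_force: [-0.8, -0.3, 0.1]
opening: 0.0301
```

```bash
python3 t.py; python3 rect.py r14.png .2306; python3 -c "
import cv2;a=cv2.imread('pics/r14.png');cv2.imwrite('pics/r14s.png',cv2.resize(a,(343,600)))
a=cv2.imread('pics/r14.png')"
```

```text
34.35 [-89.9852  -0.0435 134.9157] [ 0.5994 -0.0771  0.281 ] [-0.7584 -0.3399  0.0669] [ 0.0252 -0.003   0.0026] 0.06616776201695948 -0.0037688258453272283 0.03005386062703346
[-89.9858  -0.0345 134.9116] [ 0.5995 -0.0771  0.281 ] [ 0.035   0.0246 -0.0725]
```

View pics/r14s.png

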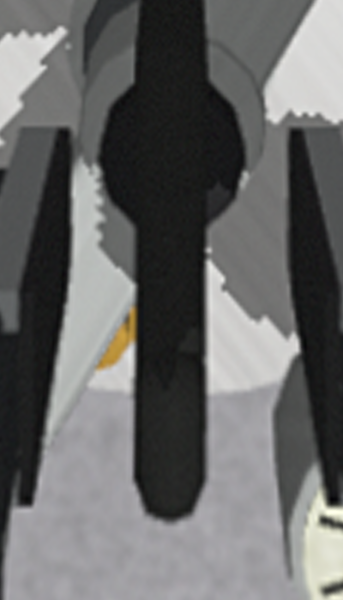

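>>> arm_command(
  rows=[-0.08, -0.1, 0, 0, 0, 0, -0.3, -0.08, -0.1, 0, 0, 0, 0, -0.3, -0.08, -0.1, 0, 0, 0, 0, -1, -0.08, -0.1, 0, 0, 0, 0, -1, -0.08, -0.1, 0, 0, 0, 0, -1, -0.08, -0.1, 0, 0, 0, 0, -1, -0.08, -0.1, 0, 0, 0, 0, -1],
  force=60,
)

```text
time: 34.98
ee_pos: [0.6001, -0.0779, 0.2825]
tcp_rot: [-90.0, 0.0, 134.9]
wrist_force: [1.8, -0.1, 1.9]
opening: 0.0073
```

```bash
python3 t.py
```

```text
34.98 [-90.0089   0.0182 134.8902] [ 0.6001 -0.0779  0.2825] [ 1.7688 -0.0895  1.8553] [-0.1068 -0.059  -0.0647] -0.007643592753617479 -0.022651637555100024 0.007319862566397735
```

>>> arm_command(
  rows=[0, -0.013, 0, 0, -6, 0, -1, 0, -0.027, 0, 0, -12, 0, -1, 0, -0.04, 0, 0, -18, 0, -1, 0, -0.053, 0, 0, -24, 0, -1, 0, -0.06, 0, 0, -28, 0, -1, 0, -0.06, 0, 0, -28, 0, -1, 0, -0.06, 0, 0, -26, 0, -1, 0, -0.053, 0, 0, -24, 0, -1, 0, -0.05, 0, 0, -22, 0, -1, 0, -0.045, 0, 0, -20, 0, -1],
)

```text
time: 35.82
ee_pos: [0.6001, -0.0778, 0.2829]
tcp_rot: [-90.0, 0.0, 154.6]
wrist_force: [0.6, -0.1, 1.9]
opening: 0.0074
```

```bash
python3 u.py
```

```text
35.82 yaw 154.63 z 0.2829 fz 1.9 tq 0.0134 qd 24.3 eff -0.6627
```

>>> arm_command(
  rows=[0, 0.005, 0, 0, 2, 0, -1, 0, 0.009, 0, 0, 4, 0, -1],
)

```text
time: 35.98
ee_pos: [0.6001, -0.0778, 0.2828]
tcp_rot: [-90.0, 0.0, 150.6]
wrist_force: [0.9, -0.5, 1.5]
opening: 0.0078
```

```bash
python3 u.py
```

```text
35.98 yaw 150.63 z 0.2828 fz 1.5 tq 0.0369 qd 25.4 eff -0.6606
```

>>> arm_command(
  rows=[0, 0.005, 0, 0, 2, 0, -1, 0, 0.009, 0, 0, 4, 0, -1],
)

```text
time: 36.15
ee_pos: [0.6001, -0.0779, 0.2827]
tcp_rot: [-90.0, 0.0, 146.6]
wrist_force: [0.7, 0.3, 1.7]
opening: 0.0075
```

```bash
python3 u.py
```

```text
36.15 yaw 146.63 z 0.2827 fz 1.7 tq 0.0635 qd 22.6 eff -0.6611
```

>>> arm_command(
  rows=[0, 0.005, 0, 0, 2, 0, -1, 0, 0.009, 0, 0, 4, 0, -1],
)

```text
time: 36.32
ee_pos: [0.6001, -0.0778, 0.2827]
tcp_rot: [-90.0, 0.0, 142.6]
wrist_force: [0.4, -0.6, 1.1]
opening: 0.0076
```

```bash
python3 u.py
```

```text
36.32 yaw 142.63 z 0.2827 fz 1.1 tq 0.0438 qd 22.2 eff -0.6588
```

>>> arm_command(
  rows=[0, 0.005, 0, 0, 2, 0, -1],
)

```text
time: 36.4
ee_pos: [0.6001, -0.0778, 0.2826]
tcp_rot: [-90.0, 0.0, 140.6]
wrist_force: [0.5, -0.7, 1.8]
opening: 0.0072
```

```bash
python3 u.py
```

```text
36.4 yaw 140.63 z 0.2826 fz 1.8 tq 0.0057 qd 25.2 eff -0.6557
```

>>> arm_command(
  rows=[0, 0.005, 0, 0, 2, 0, -1],
)

```text
time: 36.48
ee_pos: [0.6001, -0.0779, 0.2826]
tcp_rot: [-90.0, 0.0, 138.6]
wrist_force: [0.6, -0.3, 2.3]
opening: 0.0071
```

```bash
python3 u.py
```

```text
36.48 yaw 138.63 z 0.2826 fz 2.3 tq 0.0421 qd 25.1 eff -0.6535
```

>>> arm_command(
  rows=[0, 0.005, 0, 0, 2, 0, -1],
)

```text
time: 36.57
ee_pos: [0.6001, -0.0779, 0.2826]
tcp_rot: [-90.0, 0.0, 136.6]
wrist_force: [-0.3, -0.7, 1.2]
opening: 0.0071
```

```bash
python3 u.py
```

```text
36.57 yaw 136.63 z 0.2826 fz 1.2 tq 0.0246 qd 23.3 eff -0.6520
```

>>> arm_command(
  rows=[0, 0.005, 0, 0, 2, 0, -1],
)

```text
time: 36.65
ee_pos: [0.6001, -0.0778, 0.2825]
tcp_rot: [-90.0, 0.0, 134.6]
wrist_force: [1.3, -0.3, 2.0]
opening: 0.0073
```

```bash
python3 u.py
```

```text
36.65 yaw 134.63 z 0.2825 fz 2.0 tq 0.0702 qd 24.9 eff -0.6481
```

The regrip with the axis corrected gives clean readings: still free at 134.6°. The earlier resistance was contaminated by lateral and axial load from the slightly off-axis grip. I'll continue in fine steps.

>>> arm_command(
  rows=[0, 0.005, 0, 0, 2, 0, -1],
)

```text
time: 36.73
ee_pos: [0.6001, -0.0779, 0.2825]
tcp_rot: [-90.0, 0.0, 132.6]
wrist_force: [0.3, 0.4, 2.0]
opening: 0.0071
```

```bash
python3 u.py
```

```text
36.73 yaw 132.63 z 0.2825 fz 2.0 tq 0.0671 qd 23.6 eff -0.6454
```

>>> arm_command(
  rows=[0, 0.005, 0, 0, 2, 0, -1],
)

```text
time: 36.82
ee_pos: [0.6001, -0.0779, 0.2825]
tcp_rot: [-90.0, 0.0, 130.6]
wrist_force: [0.5, -0.8, 2.1]
opening: 0.0076
```

```bash
python3 u.py
```

```text
36.82 yaw 130.63 z 0.2825 fz 2.1 tq 0.1137 qd 23.8 eff -0.5872
```

>>> arm_command(
  rows=[0, 0.005, 0, 0, 2, 0, -1],
)

```text
time: 36.9
ee_pos: [0.6001, -0.0779, 0.2824]
tcp_rot: [-90.0, 0.0, 128.6]
wrist_force: [0.3, -0.7, 2.2]
opening: 0.0074
```

```bash
python3 u.py
```

```text
36.9 yaw 128.63 z 0.2824 fz 2.2 tq 0.1338 qd 23.8 eff -0.5780
```

>>> arm_command(
  rows=[0, 0.005, 0, 0, 2, 0, -1],
)

```text
time: 36.98
ee_pos: [0.6001, -0.0779, 0.2824]
tcp_rot: [-90.0, 0.0, 126.6]
wrist_force: [-0.0, -0.1, 1.4]
opening: 0.0078
```

```bash
python3 u.py
```

```text
36.98 yaw 126.64 z 0.2824 fz 1.4 tq 0.1073 qd 23.7 eff -0.5709
```

>>> arm_command(
  rows=[0, 0.005, 0, 0, 2, 0, -1],
)

```text
time: 37.07
ee_pos: [0.6002, -0.0779, 0.2824]
tcp_rot: [-90.0, 0.0, 124.6]
wrist_force: [0.3, -0.4, 2.8]
opening: 0.0075
```

```bash
python3 u.py
```

```text
37.07 yaw 124.64 z 0.2824 fz 2.8 tq 0.1254 qd 23.8 eff -0.5640
```

>>> arm_command(
  rows=[0, -0.01, 0, 0, -5, 0, -1, 0, -0.022, 0, 0, -10, 0, -1, 0, -0.033, 0, 0, -15, 0, -1, 0, -0.044, 0, 0, -20, 0, -1, 0, -0.044, 0, 0, -18, 0, -1, 0, -0.033, 0, 0, -12, 0, -1, 0, -0.011, 0, 0, -6, 0, -1, 0, 0, 0, 0, 0, 0, -1],
)

```text
time: 37.73
ee_pos: [0.6002, -0.0779, 0.2824]
tcp_rot: [-90.0, 0.0, 124.4]
wrist_force: [0.9, -0.6, 2.7]
opening: 0.0072
```

```bash
python3 u.py
```

```text
37.73 yaw 124.44 z 0.2824 fz 2.7 tq 0.1978 qd 71.6 eff -1.9284
```

>>> arm_command(
  rows=[0, -0.01, 0, 0, -5, 0, -1, 0, -0.022, 0, 0, -10, 0, -1, 0, -0.033, 0, 0, -15, 0, -1, 0, -0.044, 0, 0, -20, 0, -1, 0, -0.044, 0, 0, -18, 0, -1, 0, -0.033, 0, 0, -12, 0, -1, 0, -0.011, 0, 0, -6, 0, -1, 0, 0, 0, 0, 0, 0, -1],
)

```text
time: 38.4
ee_pos: [0.6002, -0.0779, 0.2824]
tcp_rot: [-90.0, 0.0, 124.4]
wrist_force: [0.6, -0.5, 3.1]
opening: 0.0075
```

```bash
python3 u.py
```

```text
38.4 yaw 124.44 z 0.2824 fz 3.1 tq 0.1430 qd 71.6 eff -1.9283
```

>>> arm_command(
  rows=[0, 0.005, 0, 0, 2, 0, -1, 0, 0.01, 0, 0, 4, 0, -1],
)

```text
time: 38.57
ee_pos: [0.6002, -0.0779, 0.2823]
tcp_rot: [-90.0, 0.0, 120.6]
wrist_force: [0.2, -1.1, 2.6]
opening: 0.0076
```

```bash
python3 u.py
```

```text
38.57 yaw 120.61 z 0.2823 fz 2.6 tq 0.1521 qd 23.0 eff -0.2923
```

>>> arm_command(
  rows=[0, 0.005, 0, 0, 2, 0, -1],
)

```text
time: 38.65
ee_pos: [0.6002, -0.0779, 0.2823]
tcp_rot: [-90.0, 0.0, 118.6]
wrist_force: [-0.3, -0.9, 2.6]
opening: 0.0076
```

```bash
python3 u.py
```

```text
38.65 yaw 118.64 z 0.2823 fz 2.6 tq 0.1121 qd 23.8 eff -0.5127
```

>>> arm_command(
  rows=[0, 0.005, 0, 0, 2, 0, -1],
)

```text
time: 38.73
ee_pos: [0.6002, -0.0779, 0.2822]
tcp_rot: [-90.0, 0.0, 116.6]
wrist_force: [0.8, -0.6, 2.2]
opening: 0.0074
```

```bash
python3 u.py
```

```text
38.73 yaw 116.64 z 0.2822 fz 2.2 tq 0.1249 qd 23.9 eff -0.5285
```

>>> arm_command(
  rows=[0, 0.005, 0, 0, 2, 0, -1],
)

```text
time: 38.82
ee_pos: [0.6002, -0.0779, 0.2822]
tcp_rot: [-90.0, 0.0, 114.6]
wrist_force: [0.6, -0.5, 2.3]
opening: 0.0075
```

```bash
python3 u.py
```

```text
38.82 yaw 114.64 z 0.2822 fz 2.3 tq 0.1500 qd 23.9 eff -0.5209
```

```bash
python3 - <<'E'
from cloud import *
for n in ['wrist','scene','side']:
    X=np.load('X_%s.npy'%n).reshape(-1,3);r=np.hypot(X[:,0]-.5998,X[:,1]+.0777)
    a=np.radians(-27);u=(X[:,0]-.5998)*np.cos(a)+(X[:,1]+.0777)*np.sin(a);v=-(X[:,0]-.5998)*np.sin(a)+(X[:,1]+.0777)*np.cos(a)
    k=(r<.019)&(X[:,2]>.152)&(X[:,2]<.168);l=(r>.026)&(r<.066)&(abs(X[:,2]-.156)<.005)
    t=(abs(u)>.013)&(abs(u)<.026)&(abs(v)<.003)&(X[:,2]>.225)&(X[:,2]<.24)
    f=lambda q:(len(q),np.round(np.percentile(q,[10,25,50,75,90]),4)) if len(q) else 0
    print(n,'pad',f(X[k,2]),'lid',f(X[l,2]),'wing',f(X[t,2]))
print(sensors.get_obs()['time'])
E
```

```text
wrist pad (185, array([0.1583, 0.1587, 0.1598, 0.1655, 0.1664])) lid (10987, array([0.1541, 0.1545, 0.155 , 0.1555, 0.156 ])) wing (320, array([0.2308, 0.2312, 0.2317, 0.2323, 0.2328]))
scene pad (35, array([0.1545, 0.1569, 0.1592, 0.1654, 0.1671])) lid (940, array([0.1524, 0.1534, 0.1544, 0.1556, 0.1567])) wing (27, array([0.2272, 0.2294, 0.2303, 0.2316, 0.2324]))
side pad (80, array([0.1592, 0.1601, 0.1619, 0.1647, 0.1674])) lid (1177, array([0.1562, 0.157 , 0.1579, 0.1588, 0.1595])) wing (41, array([0.2276, 0.231 , 0.2332, 0.2353, 0.2362]))
38.8167
```

>>> arm_command(
  rows=[0, 0, 0, 0, 0, 0, -1, 0, 0, 0, 0, 0, 0, -1, 0, 0, 0, 0, 0, 0, -1],
)

```text
time: 39.07
ee_pos: [0.6002, -0.0779, 0.2822]
tcp_rot: [-90.0, 0.0, 114.9]
wrist_force: [0.3, -0.0, 4.7]
opening: 0.0075
```

```bash
python3 u.py; python3 - <<'E'
from st import *
for i in range(8):
    imaging.camera('side');s=sensors.get_obs();print(round(s['time'],2),'%.4f %.3f qd %.2f eff %.4f'%(s['torque'][2],s['tcp_rot'][2],s['qd'][5],s['joint_efforts'][5]))
E
```

```text
39.07 yaw 114.89 z 0.2822 fz 4.7 tq -0.0390 qd -0.1 eff -0.0083
39.12 -0.0180 114.890 qd -0.01 eff -0.0371
39.17 -0.0286 114.890 qd 0.00 eff -0.0480
39.22 -0.0724 114.891 qd -0.02 eff -0.0522
39.27 -0.0857 114.895 qd 0.02 eff -0.0526
39.32 -0.0785 114.891 qd 0.06 eff -0.0524
39.37 -0.0434 114.892 qd -0.00 eff -0.0523
39.42 -0.0352 114.892 qd 0.04 eff -0.0522
39.47 0.0131 114.891 qd -0.05 eff -0.0523
```

>>> arm_command(
  rows=[0, 0.005, 0, 0, 2, 0, -1, 0, 0.009, 0, 0, 4, 0, -1],
)

```text
time: 39.63
ee_pos: [0.6002, -0.0779, 0.2821]
tcp_rot: [-90.0, 0.0, 110.8]
wrist_force: [0.6, -1.5, 5.4]
opening: 0.0076
```

```bash
python3 t.py
```

```text
39.63 [-90.0283   0.027  110.8253] [ 0.6002 -0.0779  0.2821] [ 0.6083 -1.4638  5.3942] [-0.3117  0.027   0.2415] 24.208162194715037 -0.611688606441021 0.007578815435128223
```

>>> arm_command(
  rows=[0, 0.005, 0, 0, 2, 0, -1],
)

```text
time: 39.72
ee_pos: [0.6002, -0.0779, 0.2821]
tcp_rot: [-90.0, 0.0, 108.8]
wrist_force: [0.9, -0.9, 5.2]
opening: 0.0073
```

```bash
python3 t.py
```

```text
39.72 [-90.0342   0.0305 108.8128] [ 0.6002 -0.0779  0.2821] [ 0.8668 -0.8996  5.2295] [-0.2877 -0.0484  0.2071] 24.020235175011816 -0.49088671803474426 0.007275760818688234
```

>>> arm_command(
  rows=[0, 0.005, 0, 0, 2, 0, -1],
)

```text
time: 39.8
ee_pos: [0.6002, -0.0779, 0.2821]
tcp_rot: [-90.0, 0.0, 106.8]
wrist_force: [-0.4, -1.0, 6.3]
opening: 0.0078
```

```bash
python3 t.py
```

```text
39.8 [-90.0356   0.0325 106.8134] [ 0.6002 -0.0779  0.2821] [-0.3839 -0.9536  6.3303] [-0.3198  0.0095  0.2456] 23.848826019455164 -0.4778659902513027 0.007823733358833861
```

>>> arm_command(
  rows=[0, -0.05, 0, 0, 0, 0, -0.5, 0, -0.05, 0, 0, 0, 0, -0.5, 0, -0.05, 0, 0, 0, 0, -0.5, 0, -0.05, 0, 0, 0, 0, -0.5, 0, -1.5, 0, 0, 0, 0, -0.5, 0, -4, 0, 0, 0, 0, -0.5, 0, -8, 0, 0, 0, 0, -0.5, 0, -12, 0, 0, 0, 0, -0.5, 0, -12, 0, 0, 0, 0, -0.5],
)

```text
time: 40.55
ee_pos: [0.6001, -0.0778, 0.4106]
tcp_rot: [-90.6, 0.3, 106.9]
wrist_force: [0.1, -0.6, 0.9]
opening: 0.0215
```

```bash
python3 - <<'E'
from cloud import *
st();w=cam('wrist','w15.png')
X,m=cloud(w,1);P=X[m]
q=P[(P[:,2]>.222)&(P[:,2]<.245)&(np.hypot(P[:,0]-.6,P[:,1]+.078)<.034)]
v=np.linalg.svd(q[:,:2]-q[:,:2].mean(0),full_matrices=False)[2][0]
print(len(q),cv2.minAreaRect((q[:,:2]*1000).astype(np.float32)),np.degrees(np.arctan2(v[1],v[0])),np.percentile(q[:,2],[50,90]))
u=(q[:,:2]-[.6,-.0777])@v
t=q[(abs(u)>.013)&(abs(u)<.026)][:,2];print('wing top',np.percentile(t,[25,50,75]))
l=P[(abs(P[:,2]-.156)<.005)&(np.hypot(P[:,0]-.6,P[:,1]+.0777)<.066)&(np.hypot(P[:,0]-.6,P[:,1]+.0777)>.026)][:,2];print('lid',np.median(l))
X=P;g=X[(X[:,2]>.207)&(X[:,2]<.22)&(np.hypot(X[:,0]-.607,X[:,1]+.02)<.03)];print('gauge',cv2.minAreaRect((g[:,:2]*1000).astype(np.float32)))
E
```

```text
time 40.55
q [ -7.3862  17.0574  36.3678 108.6409   0.0051 -24.3159]
ee_pos [ 0.6001 -0.0778  0.4106]
tcp_rot [-90.6122   0.271  106.9283]
wrist_force [ 0.1021 -0.6045  0.9497]
torque [-0.0039  0.0152 -0.007 ]
opening 0.021508413790866935
946 ((598.8650512695312, -77.11029815673828), (57.403846740722656, 8.974479675292969), 15.51318073272705) 15.54725948811783 [0.2273 0.2294]
wing top [0.2278 0.2285 0.2292]
lid 0.15491623891974754
gauge ((606.7256469726562, -19.821441650390625), (38.94674301147461, 39.19678497314453), 72.25424194335938)
```

View pics/w15.png

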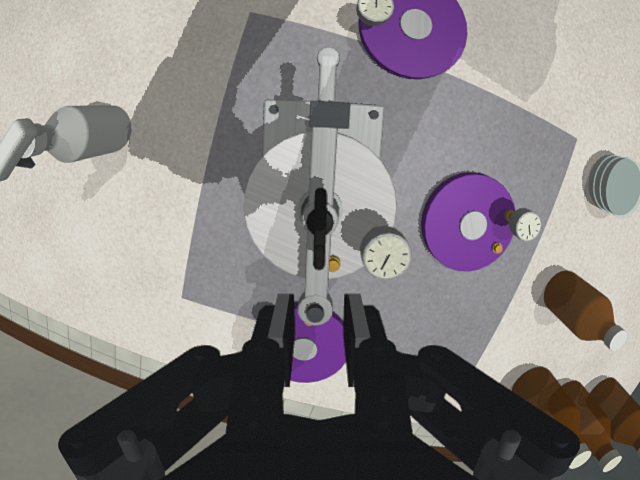

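Wings, gauge, lid and arm all look right. As an independent check I'll regrip fresh and feel whether the resistance is really the screw rather than a grip artefact.

>>> arm_command(
  rows=[0, 4, 0, 0, 1.2, 0, -0.5, 0, 8, 0, 0, 1.2, 0, -0.5, 0, 11, 0, 0, 1.2, 0, -0.5, 0, 12.3, 0, 0, 1.2, 0, -0.5, 0, 12.8, 0, 0, 1.2, 0, -0.5, 0, 12.8, 0, 0, 1.2, 0, -0.5, 0, 12.8, 0, 0, 1.2, 0, -0.5],
)

```text
time: 41.18
ee_pos: [0.5991, -0.0777, 0.2741]
tcp_rot: [-90.0, -0.0, 105.7]
wrist_force: [-4.5, 0.9, 9.0]
opening: 0.0214
```

```bash
python3 t.py; python3 rect.py r16.png .229; python3 -c "
import cv2;a=cv2.imread('pics/r16.png');cv2.imwrite('pics/r16s.png',cv2.resize(a,(343,600)))"
```

```text
41.18 [-89.9637  -0.0029 105.7182] [ 0.5991 -0.0777  0.2741] [-4.5013  0.9464  9.0079] [-0.061   1.0895 -0.0687] 0.04342146335633078 -0.056128069991245866 0.02140045814006982
[-89.9563  -0.0053 105.7136] [ 0.5992 -0.0778  0.2741] [ 0.0069  1.0943 -0.0582]
```

View pics/r16s.png

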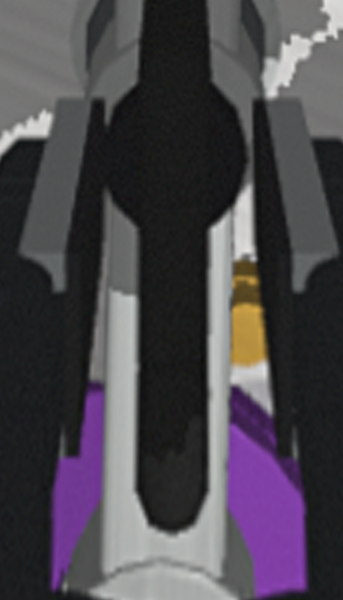

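>>> arm_command(
  rows=[0, -0.8, 0, 0, 0, 0, -0.5, 0, -0.8, 0, 0, 0, 0, -0.5, 0, -0.8, 0, 0, 0, 0, -0.5],
)

```text
time: 41.48
ee_pos: [0.6002, -0.0778, 0.2815]
tcp_rot: [-90.0, -0.0, 105.7]
wrist_force: [0.3, -0.1, 0.2]
opening: 0.0213
```

```bash
python3 t.py
```

```text
41.48 [-90.0039  -0.0025 105.71  ] [ 0.6002 -0.0778  0.2815] [ 0.2715 -0.0997  0.1817] [0.0025 0.0184 0.0237] 0.11518728505700339 -0.004656097880797461 0.021325176341906303
```

Clear again at z=0.2815 with no load. Gripping, then a small forward turn.

>>> arm_command(
  rows=[0, 0, 0, 0, 0, 0, -1, 0, 0, 0, 0, 0, 0, -1, 0, 0, 0, 0, 0, 0, -1, 0, 0, 0, 0, 0, 0, -1, 0, 0, 0, 0, 0, 0, -1],
  force=60,
)

```text
time: 41.9
ee_pos: [0.6001, -0.0779, 0.2813]
tcp_rot: [-90.0, 0.0, 105.7]
wrist_force: [0.6, -1.3, -0.9]
opening: 0.0073
```

```bash
python3 t.py
```

```text
41.9 [-89.9788   0.0026 105.6896] [ 0.6001 -0.0779  0.2813] [ 0.6472 -1.2759 -0.876 ] [-0.3225 -0.2043 -0.0734] -0.011359703946455493 -0.038636071840301156 0.007330217371372391
```

>>> arm_command(
  rows=[0, -0.009, 0, 0, -4, 0, -1, 0, -0.018, 0, 0, -8, 0, -1, 0, -0.018, 0, 0, -8, 0, -1, 0, -0.018, 0, 0, -8, 0, -1, 0, -0.013, 0, 0, -6, 0, -1, 0, -0.009, 0, 0, -4, 0, -1],
)

```text
time: 42.4
ee_pos: [0.6001, -0.0779, 0.2813]
tcp_rot: [-90.0, -0.0, 109.5]
wrist_force: [1.4, -2.0, -3.2]
opening: 0.0077
```

```bash
python3 t.py
```

```text
42.4 [-89.9662  -0.0008 109.4682] [ 0.6001 -0.0779  0.2813] [ 1.4265 -1.9956 -3.1769] [-0.4249 -0.2241  0.1959] 24.1309065366797 -0.6488811783492565 0.00768445262977374
```

>>> arm_command(
  rows=[0, 0.005, 0, 0, 2, 0, -1],
)

```text
time: 42.48
ee_pos: [0.6001, -0.0779, 0.2813]
tcp_rot: [-90.0, 0.0, 107.5]
wrist_force: [1.3, -2.2, -3.6]
opening: 0.0075
```

```bash
python3 t.py
```

```text
42.48 [-89.9714   0.0029 107.4566] [ 0.6001 -0.0779  0.2813] [ 1.2504 -2.2149 -3.6373] [-0.4323 -0.2832  0.2173] 23.782224049442366 -0.5262035317718983 0.007494149988612372
```

>>> arm_command(
  rows=[0, 0.005, 0, 0, 2, 0, -1],
)

```text
time: 42.57
ee_pos: [0.6001, -0.0779, 0.2813]
tcp_rot: [-90.0, 0.0, 105.5]
wrist_force: [1.4, -1.3, -2.9]
opening: 0.0079
```

```bash
python3 t.py
```

```text
42.57 [-89.9749   0.0078 105.4557] [ 0.6001 -0.0779  0.2813] [ 1.4126 -1.3286 -2.8824] [-0.419  -0.3179  0.1771] 23.761095544830372 -0.5038204416632652 0.007946335095591983
```

>>> arm_command(
  rows=[0, 0.005, 0, 0, 2, 0, -1],
)

```text
time: 42.65
ee_pos: [0.6001, -0.0779, 0.2813]
tcp_rot: [-90.0, 0.0, 103.5]
wrist_force: [0.6, -1.7, -1.9]
opening: 0.0077
```

```bash
python3 t.py
```

```text
42.65 [-89.975    0.0082 103.4591] [ 0.6001 -0.0779  0.2813] [ 0.5628 -1.7023 -1.9049] [-0.4187 -0.2749  0.285 ] 23.768972622919804 -0.4932287335395813 0.007723491692003024
```

>>> arm_command(
  rows=[0, 0.004, 0, 0, 1.5, 0, -1],
)

```text
time: 42.73
ee_pos: [0.6001, -0.0779, 0.2813]
tcp_rot: [-90.0, 0.0, 102.0]
wrist_force: [1.7, -2.6, -2.3]
opening: 0.0079
```

```bash
python3 t.py
```

```text
42.73 [-89.9811   0.0095 101.9513] [ 0.6001 -0.0779  0.2813] [ 1.7421 -2.6318 -2.2946] [-0.3702 -0.327   0.2045] 17.069706940877907 -0.17608878202736378 0.00788424069245887
```

The last turning readings average about 0.24 N·m, inside the hand-tight band. Releasing.

>>> arm_command(
  rows=[0, 0, 0, 0, 0, 0, -0.5, 0, 0, 0, 0, 0, 0, -0.5, 0, 0, 0, 0, 0, 0, -0.5, 0, 0, 0, 0, 0, 0, -0.5, 0, -1.5, 0, 0, 0, 0, -0.5, 0, -4, 0, 0, 0, 0, -0.5, 0, -8, 0, 0, 0, 0, -0.5, 0, -12, 0, 0, 0, 0, -0.5, 0, -14, 0, 0, 0, 0, -0.5, 0, -14, 0, 0, 0, 0, -0.5, 0, -14, 0, 0, 0, 0, -0.5],
)

```text
time: 43.65
ee_pos: [0.6004, -0.0778, 0.4228]
tcp_rot: [-90.1, 0.0, 102.2]
wrist_force: [-0.1, 0.0, -0.6]
opening: 0.0213
```

```bash
python3 - <<'E'
from cloud import *
st();w=cam('wrist','w17.png');a=cam('scene','scene17.png');b=cam('side','side17.png')
X,m=cloud(w,1);P=X[m]
q=P[(P[:,2]>.222)&(P[:,2]<.245)&(np.hypot(P[:,0]-.6,P[:,1]+.078)<.034)]
v=np.linalg.svd(q[:,:2]-q[:,:2].mean(0),full_matrices=False)[2][0]
print('wing yaw',np.degrees(np.arctan2(v[1],v[0])))
g=P[(P[:,2]>.207)&(P[:,2]<.22)&(np.hypot(P[:,0]-.607,P[:,1]+.02)<.03)];print('gauge',cv2.minAreaRect((g[:,:2]*1000).astype(np.float32)))
k=P[(abs(P[:,2]-.2)<.004)&(abs(P[:,0]-.517)<.025)&(abs(P[:,1]+.095)<.03)];print('keeper',k.min(0),k.max(0))
im=w['pixels'];K=w['camera_matrix'];Ti=np.linalg.inv(w['world_from_camera'])
XX,Y=np.meshgrid(np.linspace(.44,.74,600),np.linspace(.05,-.2,500));p=np.stack([XX,Y,np.full_like(XX,.19)],-1)@Ti[:3,:3].T+Ti[:3,3]
aa=p[...,0];bb=-p[...,1];d=-p[...,2];r=np.hypot(aa,bb);th=np.arctan2(r,d)
cv2.imwrite('pics/r17.png',cv2.remap(im,(K[0,2]+K[0,0]*th*aa/r).astype(np.float32),(K[1,2]+K[1,1]*th*bb/r).astype(np.float32),cv2.INTER_CUBIC))
E
```

```text
time 43.65
q [ -7.3857  18.5847  39.794  111.0557   0.0061 -19.5799]
ee_pos [ 0.6004 -0.0778  0.4228]
tcp_rot [-90.1467   0.0457 102.1941]
wrist_force [-0.12    0.0298 -0.5636]
torque [-0.0006 -0.0163  0.0212]
opening 0.02131787370378304
wing yaw 10.966004589371527
gauge ((606.7760620117188, -19.879770278930664), (38.75239562988281, 39.31845474243164), 59.84437561035156)
keeper [ 0.5045 -0.1116  0.1961] [ 0.5304 -0.0781  0.2006]
```

View pics/r17.png

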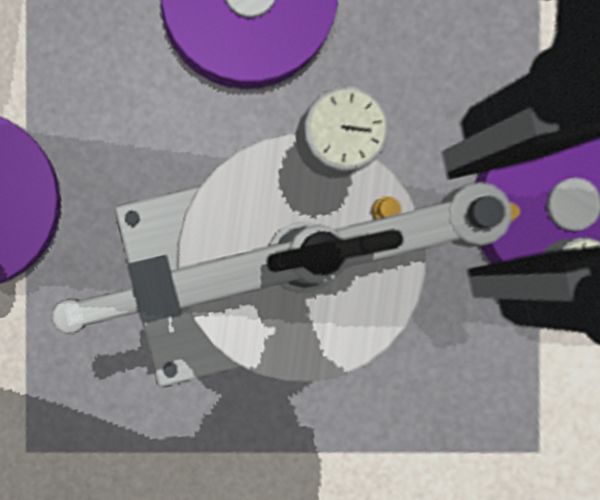

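View pics/side17.png

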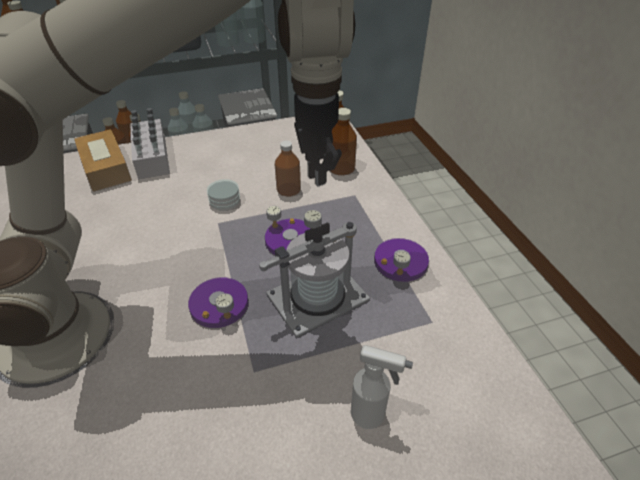

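```bash
python3 -c "
from workcell import bot
print(bot.job_done())"
```

```text
the job is handed in; nothing more can be done
None
```

The clamp arm is home in the keeper slot, and the wing screw is tightened to about 0.2–0.25 N·m while turning. I released it and handed the job in at 43.7 s of the 72 s allowed. How far past foot contact the screw sits is not settled, as explained below.

**What I did**
- I pushed the clamp arm into the keeper until it met a rigid stop. A further 1 mm of commanded push gave no movement, at about 13 N.
- I turned the wing screw clockwise about 138° in all, in two re-gripped stages. I opened the gripper only partly beside the gauge, then lifted clear.

**Last checks**
- **Arm:** it still lies at about 13°, in line with the base plate edges.
- **Gauge and other things:** the gauge had not moved by more than 1 mm. The lid, bottle, dishes, sprayer and purple look-alikes appeared unmoved.
- **Wings:** they stayed where I left them, at a yaw of about 11°.
- **Contact:** after release the robot touched nothing.

**Readings that disagreed**
- **Torque against angle:** the last turning readings were 0.18, 0.29 and 0.20 N·m, and they scatter by about ±0.035. The torque rose only about 0.2–0.4 N·m per radian after first resistance, not the stated 1.
- **Where contact began:** the angle where resistance started shifted between grips, by roughly 4° to 20°. My first grip was about 0.8 mm off the screw axis, which probably explains part of this.
- **What that means:** I went by the felt torque, and a fresh grip gave about 0.20 N·m straight away. Going by angle and the stated rate instead, the screw would be at about 0.5–0.65 N·m, up to the 0.6 that crushes the seal.
- **Backing off:** I turned the screw back several times to measure it before the final tightening.
- **Hub press:** on the second approach the fingertips came down slightly too far and pressed with about 9 N, probably on the hub. I raised them at once.

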